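# Close the reaction block: vial home, lid started on its stud and wound down

### The job

Push the vial that stands proud of the reaction block fully home, and only then take the blue lid off its sloping rest and set it level over the block's stud. Back the lid off (anticlockwise seen from above) until you feel it drop into the thread, then wind it clockwise until it sits flat on the block's rim, and let go. Leave the glassware and the other things round the work where they are.

Things in the scene. Friction and masses are not known exactly. Their poses are not given: they have to be found in the camera images.
- block: round aluminium reaction block, 118 mm diameter, fixed on a dark 136 mm square plate; origin: centre of its underside, on the worktop; z up, yaw arbitrary. Inside its rim a deck lies 40 mm above the origin, with six red-capped vials on a 34 mm radius circle; seated, their caps (19 mm wide) top out 52 mm above the origin, 4 mm below the rim
- block_rim (a point): centre of the block's top rim (radius 53 to 59 mm), 56 mm above the worktop, on the stud's axis. The finished lid lies flat on this rim: the lid's origin is then at this point
- stud_lands (a point): point on the stud's axis, 79 mm above the worktop, level with the upper end of its thread: right-hand, three starts, 24 mm of travel a turn, 26 mm wide. The end is three flat lands with 32 degree gaps; where the gaps stand is not given and differs each time. Near each land's clockwise end is a 3.6 mm ratchet tooth, upright on the land's side: lugs on the lands jam if turned clockwise
- stud_tip (a point): top of the fixed steel stud (it does not turn) in the middle of the block, 91 mm above the worktop; the stud tapers from 16 mm to this blunt 9 mm tip over its last 9 mm
- vial_cap (a point): centre of the top of the red cap (19 mm wide) of the one vial that stands proud at the start; it moves straight down with the vial, to 52 mm above the worktop when the vial is home
- vial (a joint): how far that vial stands out of its seated place, m: 0 = fully home, 0.012 to 0.017 at the start; it slides straight up and down with about 4 N of friction and stays where it is left. While it is more than 7 mm out the lid cannot go low enough to drop into the thread
- lid: loose blue lid, 0.2 to 0.33 kg: flat round flange, 114 mm diameter, 5 mm thick, with a bare-metal hexagon hub on top. Origin: centre of the flange's underside; z runs up along the bore and hub. It acts as a flange nut: on the stud, its origin is 67 mm above the worktop while the lugs lie on the lands (up to 71 mm on the teeth), 59 mm once dropped in, 56 mm when home
- lid_hub (a point): centre of the hub's top face, 31 mm above the flange's underside (26 mm above its top). Hexagon, 35 mm over the flats, 40 mm over the corners; two opposite flats face the lid's +y and -y, the others every 60 degrees. Fingers opened to 38 mm still turn it like a spanner; eased back a few degrees they let it drop by its own weight. Held firmly it must be pressed down gently to drop
- lid_lugs (a point): point on the bore's axis amid three inward lugs, 120 degrees apart, 4 mm thick, 19 mm free between them (bore 28.6 mm). Turned anticlockwise (under 130 degrees) the lugs may click over the teeth, 4 mm, then find the gaps: the lid drops 8 mm; beyond is a hard stop. Then 75 to 95 degrees clockwise winds it home, where it stops turning. If it hangs askew, a wiggle frees it
- rest: grey lid rest, fixed, 120 x 110 mm; the lid lies on it at the start, hub outward. Origin: centre of its underside, on the worktop. Its face passes 50 mm above the origin and slopes 32 degrees, rising toward the rest's +x: the lid's z axis leans 32 degrees from vertical toward the rest's -x (robot's side). Two pins 10 mm high below the lid stop it sliding; it lifts off square to the face
- beaker_c: bystander: clear beaker, 72 x 77 x 92 mm, origin at the centre of its foot
- moisture_tin_1: bystander: round aluminium tin with lid, 62 mm wide, 38 mm high, origin at the centre of its foot
- petri_1: bystander: clear petri dish, 92 mm wide, 14 mm high, origin at the centre of its foot
- crucible: bystander: white crucible, 45 mm wide, 37 mm high, origin at the centre of its foot
- reagent_bottle: bystander: amber bottle with a black cap, 68 mm wide, 132 mm high, origin at the centre of its foot
- flask: bystander: clear conical flask, 83 mm wide, 123 mm high, origin at the centre of its foot
Things that resemble listed ones, but are neither listed nor needed, are in the scene too. Of the things shaped like the lid, the blue one is meant.

How it is judged:
By the outcome, as a careful person would: the job done as asked, in the order asked, and still so for the second after the job is handed in, with the robot touching nothing.
It also fails if it takes over 72 s, if anything falls off the work surface, if the arm or the gripper's body presses on something with over 40 N, if the wrist force passes 120 N, or if a joint passes its speed limit or range.

### The arm

A 6-joint arm with a two-finger parallel gripper is mounted at the origin on a cart in front of the work surface, level with it; the furniture and walls round the work are solid. World frame = base frame: x ahead of the robot, y to its left, z up, the work surface at z = 0. Lengths are in m, angles in degrees, forces in N, time in s.
With the tool pointing down it reaches from about 0.35 to 0.875 m from the base axis. Payload 4.2 kg.
Tool frame: the origin (TCP) lies between the finger pads; the fingertips stand 8 mm ahead of it and the grasp point (between the pads) lies 11 mm behind it; z points along the fingers, y is the line along which they close (so a half turn about z gives the same grasp; the last joint's range is limited). The gripper opens to 87 mm and grips with 3 to 60 N. Pads are 19 mm wide; open, the fingers measure 117 mm over their backs; the gripper's body (75 mm by 190 mm) begins 51 mm behind the grasp point.
Start: joints at [-54.397, 22.042, 0.453, 0, -68.411, -14.817], TCP at [0.222, -0.584, 0.231] pointing down, gripper open.
Joint ranges: [-179.83, 179.83], [-69.29, 118.12], [-61.27, 80.66], [-181.25, 117.63], [-171.15, -9.14], [-177.46, 177.46]. Speed limits (degrees/s): [159.86, 159.86, 180, 180, 180, 180].

### API

Orientations are given as a 3x3 rotation matrix whose columns are the frame's x, y, z axes.
In Python, from station import sense, capture, camera_model, finish_job, find_in gives the robot as it stands. The module is installed in compiled form; this text tells all that it offers.
- The arm moves only by the tool arm_command, never from a script. Its argument "motion" is a list of rows, each a list of 7 numbers: the finger opening in mm, from 0 to 87, then the shift along the tool's x, y, z in mm, then the turn, a rotation vector about the tool's x, y, z in rad. In form: [[jaw, dx, dy, dz, rx, ry, rz], ...]. A call has 1 to 8 rows; each row shifts and turns the commanded pose from where the row before left it, along the tool's axes as they then stand; what a row does not reach is not made up. A row lasts 1/10 s, in which the tool goes at most 50 mm and 8.59 degrees, less where a joint would pass 70% of its speed; a pose out of reach is approached as far as the arm can. A call with a gripper value outside its range is refused whole. The fingers move at their own pace and stop on an object; the grip force is fixed at half the most. Time passes only in rows, so rows that do not move let the fingers close. It gives the time, the measured TCP pose, the force, the opening and the grip force at its end, in the units of the state.
- sense(): the state, without advancing time (a new reading comes with each control period).
- capture(name): name is "scene" or "side" or "wrist"; returns the picture (480x640x3 uint8, red, green, blue); there is no depth.
- camera_model(name): a dict with "fx", "fy", "cx", "cy" (pixels), "R" (3x3) and "t" (3): a world point X has camera coordinates R X + t. Camera axes: x right, y down, z forward; pixel columns grow to the right and rows downward; lengths in m; the calibration is good to about 2 mm. A picture is of the moment at which its call begins: read the wrist's pose just before it. camera_model takes no time and is no camera call; for the wrist camera it gives the pose at the moment of the call.
- finish_job(): hands the job in; it is judged then, once.
Trained networks look in the newest picture that a camera, given by its name, has taken for a name from the list of things; names that differ only in an ending like _2 or _b are one class to them, and where a whole thing is asked for, a point or a joint stands for the part that bears it (a point fixed in the world has none). Each returns a list of dicts, best first, with "p" (0 to 1); they miss things now and then, are a little off and sometimes report something else, mostly with a low value. They report only what shows in the picture. A call takes as long as a camera call. They do not tell look-alikes from the thing itself.
- find_in(target, camera): "location" ([row, column] in pixels, amid what is visible of it).
The state is a dict: "time_s": time; "joints": joint angles; "joint_velocities": joint speeds; "effort": joint torques, N m; "tcp_pos": TCP position; "ee_rot": TCP orientation; "wrist_force": force on the tool from outside, world axes, zero at the start; "moment": the same for the moment, N m; "gripper_width": opening from 0.0 (shut) to 1.0 (fully open); "gripper_force": force on a finger pad.
Only numpy, scipy, OpenCV 4.12 (cv2) and the standard library are available. Lean on these libraries where they do the work, as an engineer would, in place of code of your own. Each camera call takes 0.05 s, during which the arm holds its last target. There are 200 camera calls.

## Working session

There is one attempt and no reset: what is moved stays moved. The work goes in short steps, Python scripts to look and compute and a tool call to move; the robot and the scene stay as the last step left them, time stands still between calls to the robot, and variables do not carry over. Pictures are saved under pics/ and viewed, at most 10 in all, crops included, and the job is handed in when it is done.

Besides the shell and the picture viewer there is one more tool, called after "Request:" in YAML: its name, and indented under it one key for each argument. arm_command: Moves the arm, as the interface text tells. Its arguments: {"type":"object","properties":{"motion":{"type":"array"}},"required":["motion"]}

```bash
mkdir -p pics
cat > h.py <<'E'
import numpy as np, cv2
from station import sense, capture, camera_model, finish_job, find_in
def save(n,img): cv2.imwrite(f'pics/{n}.png',img[:,:,::-1])
def ray(m,rc):
    d=np.array([(rc[1]-m['cx'])/m['fx'],(rc[0]-m['cy'])/m['fy'],1]); R=np.array(m['R']);t=np.array(m['t'])
    d=R.T@d; return -R.T@t, d/np.linalg.norm(d)
def tri(obs):
    A=np.zeros((3,3));b=np.zeros(3)
    for m,rc in obs:
        o,d=ray(m,rc);P=np.eye(3)-np.outer(d,d);A+=P;b+=P@o
    X=np.linalg.solve(A,b)
    return X,[np.linalg.norm((np.eye(3)-np.outer(ray(m,rc)[1],ray(m,rc)[1]))@(X-ray(m,rc)[0])) for m,rc in obs]
def onz(m,rc,z):
    o,d=ray(m,rc); return o+d*(z-o[2])/d[2]
def proj(m,X):
    c=np.array(m['R'])@X+np.array(m['t']); return [m['fy']*c[1]/c[2]+m['cy'],m['fx']*c[0]/c[2]+m['cx']]
E
python3 - <<'E'
from h import *
s=sense();print(s)
M={}
for c in('scene','side','wrist'):
    im=capture(c);save(c+'0',im);M[c]=camera_model(c)
    print(c,-np.array(M[c]['R']).T@M[c]['t'],M[c]['fx'])
    if c!='wrist':
        for n in('lid_hub','stud_tip','vial_cap','rest','block','lid'):
            print(n,[(np.round(f['location']).tolist(),round(f['p'],2)) for f in find_in(n,c)[:4]])
E
```

```text
{'time_s': 0.0, 'joints': array([-5.43950191e+01,  2.20889870e+01,  3.80726817e-01, -3.02665402e-02,
       -6.84115993e+01, -1.48143457e+01]), 'joint_velocities': array([-0.05360456, -0.01931691,  0.01222375,  0.0357997 , -0.02857207,
        0.03526802]), 'effort': array([-1.41612112e-03, -3.90664494e+01,  1.87398630e+01,  4.21980947e+00,
        1.09929385e-02, -2.05235374e-04]), 'tcp_pos': array([ 0.22163997, -0.58375385,  0.22948144]), 'ee_rot': array([[-9.34952835e-01, -3.54771091e-01, -8.18521236e-04],
       [-3.54772030e-01,  9.34950726e-01,  1.98678446e-03],
       [ 6.04233317e-05,  2.14793820e-03, -9.99997691e-01]]), 'wrist_force': array([-0.09175263, -0.03139457,  1.02255258]), 'moment': array([0.01571547, 0.01770501, 0.02799856]), 'gripper_force': 0.0, 'gripper_width': 0.9992198400827467}
scene [-0.51066365 -0.35732877  0.71527851] 592.5835770485709
lid_hub [([268.0, 141.0], 0.96), ([237.0, 180.0], 0.92), ([277.0, 323.0], 0.73), ([329.0, 463.0], 0.46)]
stud_tip [([273.0, 319.0], 0.73), ([325.0, 465.0], 0.66)]
vial_cap []
rest [([301.0, 326.0], 0.73)]
block [([326.0, 465.0], 0.86)]
lid [([268.0, 145.0], 0.78), ([237.0, 177.0], 0.74), ([276.0, 321.0], 0.64), ([296.0, 462.0], 0.44)]
side [ 0.19315928 -1.07491695  0.84361205] 623.7832301724027
lid_hub [([279.0, 296.0], 0.87), ([213.0, 223.0], 0.65)]
stud_tip [([381.0, 348.0], 0.77)]
vial_cap [([348.0, 359.0], 0.69), ([269.0, 380.0], 0.36)]
rest [([297.0, 303.0], 0.98)]
block [([379.0, 346.0], 0.83), ([280.0, 299.0], 0.59)]
lid [([213.0, 222.0], 0.74), ([277.0, 298.0], 0.63)]
wrist [ 0.14522891 -0.61298786  0.38494519] 406.0564430094463
```

View pics/scene0.png

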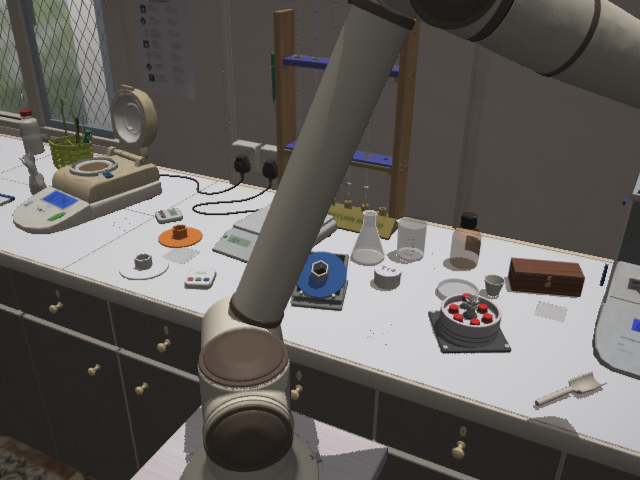

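View pics/side0.png

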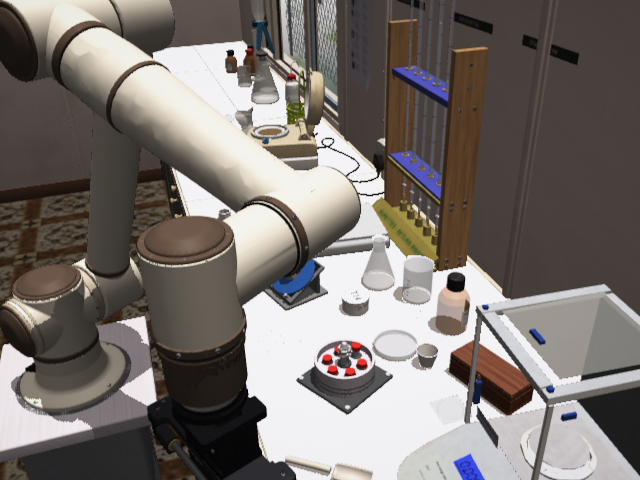

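The scene picture shows the block at about (row 318, col 470), and the blue lid on its grey rest at (270, 320). An orange lid at (236, 180) and a white one at (264, 143) are look-alikes; only (270, 320) is blue. In the side picture the block is at (365, 345) and the arm hides part of the lid. Next: an enlarged crop and rough positions.

Run:
```python
from h import *
a=cv2.imread('pics/scene0.png');b=cv2.imread('pics/side0.png')
f=lambda i,r,c,h=45,w=60:cv2.resize(i[r-h:r+h,c-w:c+w],(400,300),interpolation=cv2.INTER_CUBIC)
cv2.imwrite('pics/crop1.png',np.vstack([np.hstack([f(a,318,470),f(a,272,322)]),np.hstack([f(b,365,345),f(b,280,300)])]))
S,D=camera_model('scene'),camera_model('side')
print('hub on z~.1',onz(S,(269,319),.1),'tip z.091 S',onz(S,(300,470),.091),'D',onz(D,(347,344),.091))
print('tri',tri([(S,(300,470)),(D,(347,344))]))
```

```text
hub on z~.1 [0.43746344 0.10557257 0.1       ] tip z.091 S [ 0.47838723 -0.19816787  0.091     ] D [ 0.49940183 -0.21209395  0.091     ]
tri (array([ 0.5058912 , -0.19350554,  0.0741598 ]), [np.float64(0.0005168483054633434), np.float64(0.0005168483054634486)])
```

View pics/crop1.png

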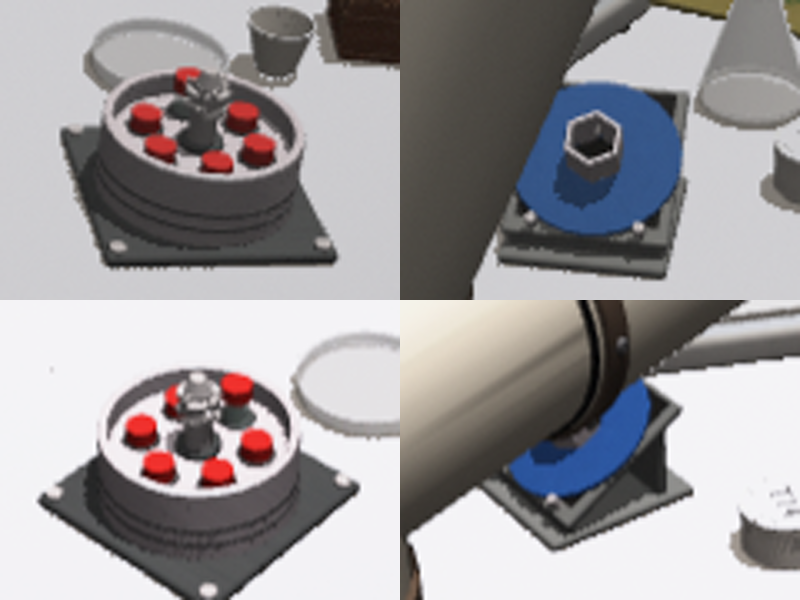

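Run:
```python
from h import *
S,D,W=[camera_model(c) for c in('scene','side','wrist')]
print('tip',tri([(S,(295.5,473.6)),(D,(343.4,344.7))]))
print('vial?',tri([(S,(273+112/3.333,410+242/3.333)),(D,(320+82/3.333,285+236/3.333))]))
print('vial other',tri([(S,(273+75/3.333,410+187/3.333)),(D,(320+82/3.333,285+236/3.333))]))
print('rim cent S',onz(S,(273+123/3.333,410+203/3.333),.056),'D',onz(D,(320+131/3.333,285+199/3.333),.056))
print('hub',onz(S,(227+135/3.333,262+193/3.333),.12))
s=sense();R=s['ee_rot'];print('cam in tool',R.T@(-np.array(W['R']).T@W['t']-s['tcp_pos']),'\n',np.array(W['R'])@R)
```

```text
tip (array([ 0.50536559, -0.19902177,  0.08692765]), [np.float64(0.0007971176346900651), np.float64(0.0007971176346901162)])
vial? (array([ 0.52015041, -0.21117417,  0.07177072]), [np.float64(0.014593094710889582), np.float64(0.01459309471088959)])
vial other (array([ 0.53533883, -0.18021874,  0.06276735]), [np.float64(0.0004659498716402833), np.float64(0.00046594987164053997)])
rim cent S [ 0.49913101 -0.19940678  0.056     ] D [ 0.50245236 -0.20674825  0.056     ]
hub [0.41278937 0.09154648 0.12      ]
cam in tool [ 0.08179209  0.00035791 -0.15437861] 
 [[ 3.48921106e-04  9.99999708e-01  6.79904791e-04]
 [-9.54522035e-01  5.35759785e-04 -2.98139897e-01]
 [-2.98140174e-01 -5.44956802e-04  9.54521943e-01]]
```

The crop confirms both targets. The blue lid's hexagon hub is at scene (267, 320). The proud cap is the far one, at scene (295, 466) and side (345, 356), where the vial body shows below it; its triangulated height of 63 mm at 36 mm from the stud fits. Next I move the wrist camera over the block.

Request:
arm_command:
  motion:
    - [0,-33.4,21.5,0,0,0,0]
    - [0,-33.4,21.5,0,0,0,0]
    - [0,-33.4,21.5,0,0,0,0]
    - [0,-33.4,21.5,0,0,0,0]
    - [0,-33.4,21.5,0,0,0,0]
    - [0,-33.4,21.5,0,0,0,0]
    - [0,-33.4,21.5,0,0,0,0]
    - [0,-33.4,21.5,0,0,0,0]

```text
time_s: 1.55
tcp_pos: [0.4114, -0.3273, 0.2309]
ee_rot: [[-0.935, -0.355, 0.001], [-0.355, 0.935, -0.0], [-0.001, -0.001, -1.0]]
wrist_force: [0.2, 0.0, 0.8]
gripper_width: 0.355
gripper_force: 0.0
```

Request:
arm_command:
  motion:
    - [0,-33.4,21.5,0,0,0,0]
    - [0,-33.4,21.5,0,0,0,0]
    - [0,-33.4,21.5,0,0,0,0]
    - [0,-33.4,21.5,0,0,0,0]
    - [0,0,0,0,0,0,0]
    - [0,0,0,0,0,0,0]

```text
time_s: 2.15
tcp_pos: [0.5053, -0.2, 0.2304]
ee_rot: [[-0.934, -0.357, -0.0], [-0.357, 0.934, 0.0], [0.0, 0.0, -1.0]]
wrist_force: [-0.5, 0.2, 0.8]
gripper_width: 0.008
gripper_force: 0.0
```

```bash
cat > look.py <<'E'
import sys,pickle
from h import *
n=sys.argv[1]; s=sense();m=camera_model('wrist');im=capture('wrist');save(n,im)
pickle.dump((m,s,im),open(n+'.pkl','wb'))
print(s['tcp_pos'],np.round(s['ee_rot'],4).tolist(),np.round(s['joints'],1))
for k in sys.argv[2:]: print(k,[(np.round(f['location'],1).tolist(),round(f['p'],2)) for f in find_in(k,'wrist')[:7]])
E
python3 look.py w1 stud_tip vial_cap block
```

```text
[ 0.50532171 -0.20003614  0.23044284] [[-0.9342, -0.3567, -0.0004], [-0.3567, 0.9342, 0.0], [0.0003, 0.0002, -1.0]] [ -4.5  14.1 -11.1   0.  -64.8 -64.6]
stud_tip [([200.8, 313.4], 0.96)]
vial_cap [([260.6, 318.3], 0.82)]
block [([201.8, 312.5], 0.81), ([293.0, 581.1], 0.7)]
```

View pics/w1.png

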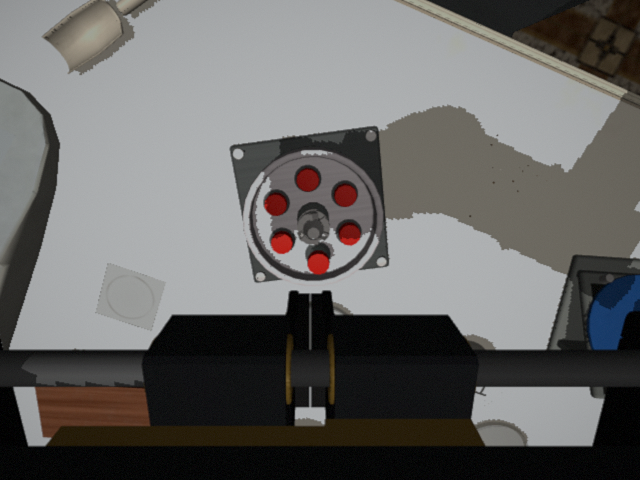

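Wrist view: stud at about (225, 313), six red caps around it. The bottom one at (262, 318) looks largest and lies farthest out. The blue lid shows at the right edge. I'll fit the cap circle and triangulate the proud cap with the other cameras.

```bash
cat > red.py <<'E'
from h import *
import pickle
from scipy.optimize import least_squares
def caps(im,box):
    r0,r1,c0,c1=box;I=im[r0:r1,c0:c1].astype(int)
    k=((I[...,0]>110)&(I[...,1]<75)&(I[...,2]<75)).astype(np.uint8)
    n,l,st,ce=cv2.connectedComponentsWithStats(k)
    return [(ce[i][1]+r0,ce[i][0]+c0,st[i][4]) for i in range(1,n) if st[i][4]>15]
if __name__=='__main__':
    m,s,im=pickle.load(open('w1.pkl','rb'))
    print('tcp px',proj(m,s['tcp_pos']))
    C=caps(im,(130,290,230,400))
    for c in C: print(np.round(c,1),onz(m,c[:2],.052),onz(m,c[:2],.066))
    S,D=camera_model('scene'),camera_model('side')
    for n,mm,b in(('scene',S,(270,340,430,510)),('side',D,(330,400,300,390))):
        for c in caps(cv2.imread(f'pics/{n}0.png')[:,:,::-1],b): print(n,np.round(c,1))
    print('tip',tri([(m,(229,313)),(S,(295.5,473.6)),(D,(343.4,344.7))]))
E
python3 red.py
```

```text
tcp px [np.float64(320.4528116723949), np.float64(309.18857471858865)]
[178.6 309.1 229. ] [ 0.4732241  -0.21269941  0.052     ] [ 0.47135724 -0.213381    0.066     ]
[195.2 345.9 274. ] [ 0.47516975 -0.17939005  0.052     ] [ 0.47322106 -0.18147264  0.066     ]
[201.4 279.6  74. ] [ 0.49965848 -0.22887285  0.052     ] [ 0.49667979 -0.22887418  0.066     ]
[204.2 265.7  21. ] [ 0.50605872 -0.23888432  0.052     ] [ 0.50281083 -0.23846457  0.066     ]
[235.3 349.8 263. ] [ 0.50589158 -0.16313662  0.052     ] [ 0.50265072 -0.16590283  0.066     ]
[243.7 281.3 312. ] [ 0.53379651 -0.21511956  0.052     ] [ 0.52938196 -0.21569936  0.066     ]
[263.5 318.  348. ] [ 0.53941543 -0.17918205  0.052     ] [ 0.53476454 -0.18127339  0.066     ]
scene [295.  465.6  16. ]
scene [305.8 482.7  42. ]
scene [306.6 453.5  28. ]
scene [315.9 457.7  41. ]
scene [315.6 487.2  37. ]
scene [320.7 474.7  41. ]
side [345.  355.3  51. ]
side [348.7 336.3  17. ]
side [357.5 326.9  43. ]
side [362.1 361.7  47. ]
side [368.5 332.4  45. ]
side [370.7 349.8  53. ]
tip (array([ 0.50436917, -0.19878926,  0.08712667]), [np.float64(0.0013994344896270119), np.float64(0.0008367447759046356), np.float64(0.001365027377906881)])
```

Block axis is at about (0.5045, −0.1975): opposite caps average there and lie 34 mm out. The proud cap is at (0.5355, −0.1815), z ≈ 0.064. I push it with the fingers closed.

Request:
arm_command:
  motion:
    - [0,-34.8,6.5,0,0,0,0]
    - [0,0,0,40,0,0,0]
    - [0,0,0,40,0,0,0]
    - [0,0,0,40,0,0,0]
    - [0,0,0,15,0,0,0]
    - [0,0,0,0,0,0,0]

```text
time_s: 2.95
tcp_pos: [0.5328, -0.1831, 0.0928]
ee_rot: [[-0.936, -0.353, -0.006], [-0.353, 0.936, 0.001], [0.006, 0.003, -1.0]]
wrist_force: [-1.3, 0.6, 0.0]
gripper_width: 0.006
gripper_force: 0.0
```

Request:
arm_command:
  motion:
    - [0,0,0,7,0,0,0]
    - [0,0,0,7,0,0,0]
    - [0,0,0,7,0,0,0]
    - [0,0,0,5,0,0,0]
    - [0,0,0,5,0,0,0]
    - [0,0,0,4,0,0,0]
    - [0,0,0,0,0,0,0]

```text
time_s: 3.65
tcp_pos: [0.5357, -0.1825, 0.0605]
ee_rot: [[-0.935, -0.355, 0.001], [-0.355, 0.935, -0.0], [-0.001, -0.001, -1.0]]
wrist_force: [-0.1, -0.3, 1.1]
gripper_width: 0.006
gripper_force: 0.8
```

Request:
arm_command:
  motion:
    - [0,0,0,1.5,0,0,0]
    - [0,0,0,0,0,0,0]

```text
time_s: 3.85
tcp_pos: [0.5357, -0.1825, 0.0604]
ee_rot: [[-0.935, -0.356, 0.001], [-0.356, 0.935, -0.001], [-0.001, -0.001, -1.0]]
wrist_force: [-2.0, 0.4, 8.4]
gripper_width: 0.004
gripper_force: 4.4
```

Request:
arm_command:
  motion:
    - [0,0,0,1.5,0,0,0]
    - [0,0,0,0,0,0,0]

```text
time_s: 4.05
tcp_pos: [0.5357, -0.1825, 0.0603]
ee_rot: [[-0.934, -0.356, 0.001], [-0.356, 0.934, -0.001], [-0.001, -0.001, -1.0]]
wrist_force: [-4.6, 1.4, 16.1]
gripper_width: 0.009
gripper_force: 8.2
```

The cap is bottomed at z ≈ 0.052 with the force rising to 16 N, so the vial is home. Now to view the lid.

Request:
arm_command:
  motion:
    - [0,0,0,-40,0,0,0]
    - [0,0,0,-45,0,0,0]
    - [0,0,0,-45,0,0,0]
    - [60,0,38,-40,0,0,0]
    - [60,0,38,-20,0,0,0]
    - [60,0,38,-20,0,0,0]
    - [60,0,38,0,0,0,0]
    - [60,0,38,0,0,0,0]

```text
time_s: 4.85
tcp_pos: [0.4679, -0.0067, 0.2639]
ee_rot: [[-0.935, -0.354, 0.0], [-0.354, 0.935, 0.001], [-0.001, 0.001, -1.0]]
wrist_force: [0.2, -0.1, 0.2]
gripper_width: 0.376
gripper_force: 0.0
```

Request:
arm_command:
  motion:
    - [60,0,38,0,0,0,0]
    - [60,0,38,0,0,0,0]
    - [60,6,38,0,0,0,0]
    - [60,0,0,0,0,0,0]
    - [60,0,0,0,0,0,0]

```text
time_s: 5.35
tcp_pos: [0.4222, 0.097, 0.2634]
ee_rot: [[-0.934, -0.357, -0.001], [-0.357, 0.934, -0.0], [0.001, 0.0, -1.0]]
wrist_force: [-0.1, -0.6, 0.1]
gripper_width: 0.684
gripper_force: 0.0
```

```bash
python3 look.py w2 lid_hub rest lid
python3 - <<'E'
from h import *
for c in('scene','side'):
    im=capture(c);save(c+'2',im)
    print(c,[(k,np.round(f['location'],1).tolist(),round(f['p'],2)) for k in('lid_hub','vial_cap') for f in find_in(k,c)[:3]])
E
python3 - <<'E'
import sys; sys.path.insert(0,'.')
from h import *
p='pics/'
a=cv2.imread(p+'w2.png');b=cv2.imread(p+'side2.png');c=cv2.imread(p+'scene2.png')
f=lambda i,r,c:cv2.resize(i[r-45:r+45,c-60:c+60],(400,300),interpolation=cv2.INTER_CUBIC)
right=np.vstack([f(b,280,300),f(c,272,322)])
cv2.imwrite(p+'comp2.png',np.hstack([cv2.resize(a[60:420,200:440],(400,600),interpolation=cv2.INTER_CUBIC),right]))
E
```

```text
[0.4222148  0.09695447 0.26342714] [[-0.9341, -0.3571, -0.001], [-0.3571, 0.9341, -0.0001], [0.0009, 0.0003, -1.0]] [  34.6    1.4  -21.4   -0.   -67.3 -103.6]
lid_hub [([301.8, 315.7], 0.97)]
rest [([237.1, 309.6], 0.85)]
lid [([302.0, 316.1], 0.65)]
scene [('lid_hub', [271.9, 320.4], 0.8), ('lid_hub', [235.5, 184.3], 0.63)]
side [('lid_hub', [218.9, 225.3], 0.73), ('lid_hub', [204.6, 281.8], 0.63), ('vial_cap', [354.5, 358.3], 0.64), ('vial_cap', [271.1, 379.5], 0.44)]
```

View pics/comp2.png

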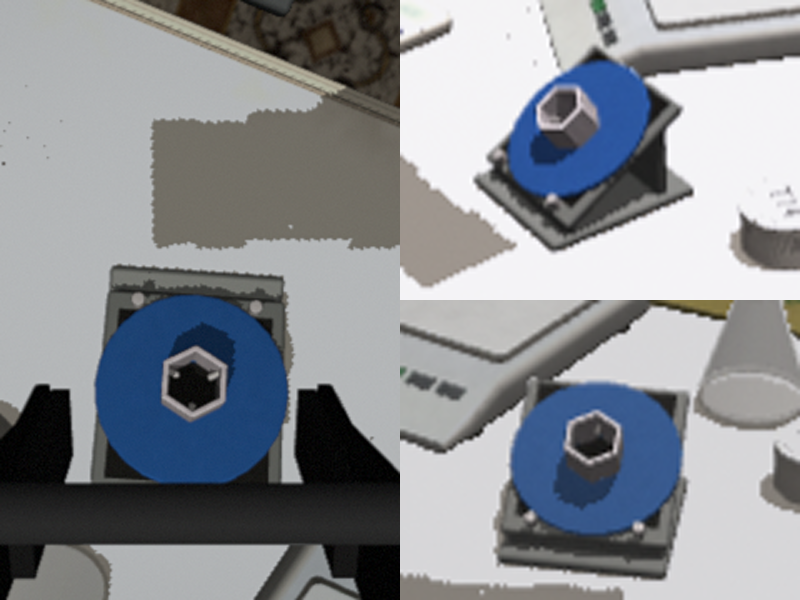

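The composite shows the lid clearly in all three views. The hub-top centre is at wrist (289, 316), side (267, 289) and scene (268, 320). The pins are at the image top in the wrist view, on the robot's side. I'll fit the full lid pose.

```bash
cat > fit.py <<'E'
from h import *
import pickle
from scipy.optimize import least_squares
from scipy.spatial.transform import Rotation as Ro
m,s,im=pickle.load(open('w2.pkl','rb'))
V=[(m,im,(160,345,240,400)),(camera_model('side'),cv2.imread('pics/side2.png')[:,:,::-1],(240,305,265,330)),(camera_model('scene'),cv2.imread('pics/scene2.png')[:,:,::-1],(245,310,285,355))]
hub=[(289.2,316.1),(267.1,288.6),(268.4,319.9)]
cor=np.array([(193,345),(227,363),(226,402),(191,420),(161,399),(163,366)])/1.6667+[200,60]
print('tri hub',tri([(v[0],h) for v,h in zip(V,hub)]))
cont=[]
for i,(mm,I,(r0,r1,c0,c1)) in enumerate(V):
    J=I[r0:r1,c0:c1].astype(int);k=((J[...,2]>J[...,0]+35)&(J[...,2]>70)).astype(np.uint8)
    k=cv2.morphologyEx(k,cv2.MORPH_OPEN,np.ones((3,3)))
    c=max(cv2.findContours(k,0,cv2.CHAIN_APPROX_NONE)[0],key=len)
    c=cv2.convexHull(c)[:,0,:].astype(float)+[c0,r0]
    if i==0: c=c[c[:,1]<338]
    cont.append(c[(c[:,1]>r0+1)&(c[:,1]<r1-2)&(c[:,0]>c0+1)&(c[:,0]<c1-2)]);print(len(cont[-1]),c.min(0),c.max(0))
th=np.linspace(0,2*np.pi,90)
def Rl(p): # rest yaw, tilt, roll
    return (Ro.from_euler('z',p[3])*Ro.from_euler('y',-p[4])*Ro.from_euler('z',p[5])).as_matrix()
def P(mm,X): X=np.array(mm['R'])@X.T+np.array(mm['t'])[:,None];return np.stack([mm['fx']*X[0]/X[2]+mm['cx'],mm['fy']*X[1]/X[2]+mm['cy']],1)
def res(p):
    R=Rl(p);H=p[:3];r=[]
    for (mm,_,_),h,c in zip(V,hub,cont):
        r+=list((P(mm,H[None])[0]-[h[1],h[0]])*1.5)
        X=np.vstack([np.stack([.057*np.cos(th),.057*np.sin(th),0*th+z],1) for z in(-.031,-.026)])@R.T+H
        hl=cv2.convexHull(P(mm,X).astype(np.float32))
        r+=[cv2.pointPolygonTest(hl,tuple(map(float,q)),True)*(3/np.sqrt(len(c))) for q in c]
    a=np.radians(np.arange(6)*60)
    X=np.stack([.0202*np.cos(a),.0202*np.sin(a),0*a],1)@R.T+H
    Q=P(V[0][0],X)
    D=np.linalg.norm(Q[None]-cor[:,None],axis=2)
    r+=list(D.min(1)*.7)
    return np.array(r)
best=None
for y in(-.3,0,.3,.6):
  for ro in(0,.26,.52,.78):
    f=least_squares(res,[.42,.1,.11,y,.56,ro],diff_step=1e-4,x_scale=[.01,.01,.01,.1,.1,.1])
    if best is None or f.cost<best.cost: best=f
p=best.x;R=Rl(p);print('cost',best.cost,'hub',p[:3],'yaw,tilt,roll',np.degrees(p[3:]));print(R)
print('flange origin',p[:3]-.031*R[:,2])
np.save('lid.npy',p)
E
python3 fit.py
```

```text
tri hub (array([0.48502554, 0.12707198, 0.07118967]), [np.float64(0.0003388865367794893), np.float64(7.629710328286858e-05), np.float64(0.00038969331946457625)])
38 [257. 237.] [372. 337.]
26 [272. 253.] [314. 293.]
28 [295. 252.] [346. 297.]
cost 7.998660761450153 hub [0.48386238 0.12702905 0.073807  ] yaw,tilt,roll [16.40841053 30.80944193  2.99679775]
[[ 0.80800074 -0.32516935 -0.49132443]
 [ 0.29243622  0.94527662 -0.14468302]
 [ 0.51148397 -0.02677707  0.8588755 ]]
flange origin [0.49909344 0.13151423 0.04718186]
```

The fit agrees with the description: flange origin 47–50 mm up, tilt ≈ 31–32°, leaning toward the robot. Next: the pre-grasp motion.

```bash
cat > go.py <<'E'
from h import *
from scipy.spatial.transform import Rotation as Ro
def plan(pos,Rt,n):
    """n equal rows (same tool-frame increment rows approx): rotate uniformly, straight line; print rows"""
    s=sense();R0=s['ee_rot'];p0=s['tcp_pos'];w=Ro.from_matrix(R0.T@Rt).as_rotvec()
    print('dist',np.linalg.norm(pos-p0)*1e3,'ang',np.degrees(np.linalg.norm(w)))
    for k in range(n):
        Rk=R0@Ro.from_rotvec(w*k/n).as_matrix()
        print(np.round(Rk.T@(pos-p0)/n*1e3,1).tolist(),np.round(w/n,4).tolist())
E
python3 - <<'E'
from go import *
p=np.load('lid.npy')
Rl=(Ro.from_euler('z',p[3])*Ro.from_euler('y',-np.radians(31.5))*Ro.from_euler('z',p[5])).as_matrix()
Rt=Rl@np.diag([-1,1,-1]);print(Rt)
hub=np.array([.4842,.127,.0735]);plan(hub+.05*Rl[:,2],Rt,6)
E
```

```text
[[-0.80202753 -0.32485664  0.50121851]
 [-0.29067726  0.9453687   0.14759658]
 [-0.52178403 -0.0273163  -0.85264016]]
dist 153.76270900108838 ang 31.534821894119563
[-7.0, 1.6, 24.6] [0.0058, -0.0915, 0.0037]
[-4.7, 1.7, 25.1] [0.0058, -0.0915, 0.0037]
[-2.4, 1.9, 25.4] [0.0058, -0.0915, 0.0037]
[-0.1, 2.1, 25.5] [0.0058, -0.0915, 0.0037]
[2.3, 2.2, 25.4] [0.0058, -0.0915, 0.0037]
[4.6, 2.3, 25.1] [0.0058, -0.0915, 0.0037]
```

Request:
arm_command:
  motion:
    - [60,-7,1.6,24.6,0.006,-0.0915,0.004]
    - [60,-4.7,1.7,25.1,0.006,-0.0915,0.004]
    - [60,-2.4,1.9,25.4,0.006,-0.0915,0.004]
    - [60,0,2.1,25.5,0.006,-0.0915,0.004]
    - [60,2.3,2.2,25.4,0.006,-0.0915,0.004]
    - [60,4.6,2.3,25.1,0.006,-0.0915,0.004]
    - [60,0,0,0,0,0,0]
    - [60,0,0,0,0,0,0]

```text
time_s: 6.65
tcp_pos: [0.4611, 0.1017, 0.1702]
ee_rot: [[-0.849, -0.306, 0.431], [-0.301, 0.95, 0.082], [-0.434, -0.06, -0.899]]
wrist_force: [0.5, 0.4, -0.3]
gripper_width: 0.695
gripper_force: 0.0
```

```bash
python3 look.py w3 lid_hub
python3 - <<'E'
from go import *
p=np.load('lid.npy')
Rl=(Ro.from_euler('z',p[3])*Ro.from_euler('y',-np.radians(31.5))*Ro.from_euler('z',p[5])).as_matrix()
Rt=Rl@np.diag([-1,1,-1])
hub=np.array([.4842,.127,.0735]);plan(hub-.014*Rl[:,2],Rt,1)
m=camera_model('wrist');print('hub pred px',proj(m,hub),'axis deep',proj(m,hub-.03*Rl[:,2]))
import cv2
im=cv2.imread('pics/w3.png');r,c=[int(v) for v in proj(m,hub)]
cv2.circle(im,(c,r),2,(0,255,0),-1);cv2.imwrite('pics/w3c.png',cv2.resize(im[150:450,180:460],(560,600)))
E
```

```text
[0.46106939 0.10166697 0.17022195] [[-0.8492, -0.3057, 0.4305], [-0.3005, 0.9502, 0.082], [-0.4342, -0.0597, -0.8988]] [  32.6   -0.7  -56.7   44.5  -13.4 -145.6]
lid_hub [([213.4, 330.6], 0.82)]
dist 116.17973732189529 ang 6.021281017599268
[14.8, 22.3, 113.1] [-0.0369, -0.0984, -0.0012]
hub pred px [np.float64(224.67318632251605), np.float64(343.23964543116125)] axis deep [np.float64(218.19377963093564), np.float64(341.42485975986267)]
```

View pics/w3c.png

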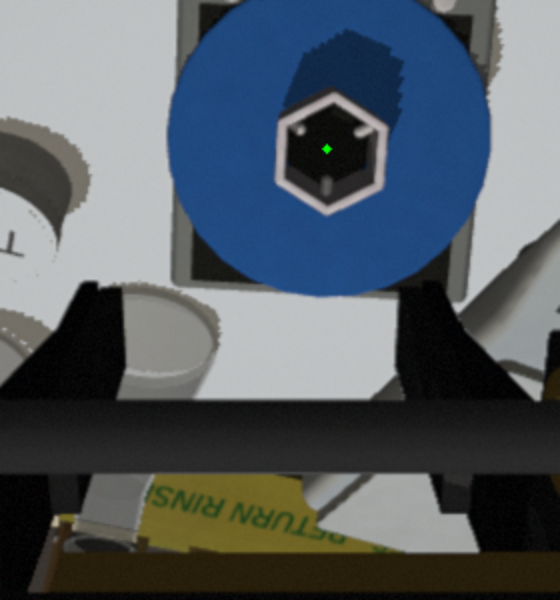

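The predicted hub position (green) lies within about 1 mm of the hexagon's centre, but the arm stalled near a straight wrist (j5 = −13°). I'll fit the arm's planar geometry to see which grasp tilt is reachable.

```bash
cat > fk.py <<'E'
from h import *
import pickle
from scipy.optimize import least_squares
from scipy.spatial.transform import Rotation as Ro
D=[([-54.395,22.089,.3807,-.03,-68.41,-14.81],[.22164,-.58375,.22948],None)]
for n in('w1','w2','w3'):
    s=pickle.load(open(n+'.pkl','rb'))[1];D.append((s['joints'],s['tcp_pos'],s['ee_rot']))
e=lambda a,t:Ro.from_euler(a,t,degrees=True)
def fk(g,q):
    a1,h,L2,L3,el,d6,c=g
    R=e('z',q[0]);p=R.apply([a1,0,h]);R=R*e('y',q[1]);p=p+R.apply([0,0,L2])
    R=R*e('y',-q[2]);p=p+R.apply([L3,0,el]);R=R*e('x',q[3])*e('y',-q[4]);p=p+R.apply([d6,0,0])
    R=R*e('x',q[5]*-1)
    return p,R
# tool: z = link x
def rot(R,c): return (R*e('x',c)).as_matrix()@np.array([[0,0,1],[0,1,0],[-1,0,0.]])
def res(g):
    r=[]
    for q,p,R in D:
        pp,RR=fk(g,q);r+=list((pp-p)*1e3)
        if R is not None: r+=list((rot(RR,g[6])-R).ravel()*100)
    r+=list((np.array(g[:6])-[0,.3,.4,.4,0,.25])*.5)
    return np.array(r)
def solve():
    b=None
    for c in(0,90,180,270):
        f=least_squares(res,[0,.3,.4,.4,0,.25,c],x_scale=[.1]*6+[10])
        if b is None or f.cost<b.cost:b=f
    return b
lo=np.array([-179,-69,-61,-181,-171,-177]);hi=np.array([179,118,80,117,-9.2,177])
def ik(g,pos,R,q0):
    f=least_squares(lambda q:np.r_[(fk(g,q)[0]-pos)*1e3,(rot(fk(g,q)[1],g[6])-R).ravel()*200],np.clip(q0,lo+.1,hi-.1),bounds=(lo,hi),x_scale=10)
    return f.x,np.sqrt(2*f.cost)
if __name__=='__main__':
    b=solve();print('cost',b.cost,np.round(b.x,4));print(np.round(res(b.x),1)[:48])
    np.save('g.npy',b.x)
E
python3 fk.py
```

```text
cost 54842.59140568448 [   0.6117   -1.99      0.5659   -0.5018    0.5996   -0.9365 -115.4365]
[ 1.175e+02  1.109e+02 -1.590e+01  4.420e+01  1.568e+02  2.100e+01
  2.440e+01 -3.670e+01  0.000e+00 -3.670e+01 -2.440e+01  0.000e+00
 -0.000e+00  0.000e+00  0.000e+00 -9.620e+01  1.281e+02 -4.000e+00
  2.440e+01 -3.670e+01  1.000e-01 -3.670e+01 -2.440e+01 -1.000e-01
 -0.000e+00 -1.000e-01 -0.000e+00 -8.400e+00  6.700e+00 -1.200e+00
  7.200e+00  8.800e+01 -1.750e+01  9.290e+01 -2.590e+01  2.740e+01
  4.620e+01  4.970e+01  0.000e+00  3.000e-01 -1.100e+00  1.000e-01
 -5.000e-01  3.000e-01 -6.000e-01]
```

```bash
python3 - <<'E'
s=open('fk.py').read()
s=s.replace("a1,h,L2,L3,el,d6,c=g","a1,h,L2,L3,el,d6,c,y3,y5,x5=g").replace("[L3,0,el]","[L3,y3,el]").replace("R=R*e('x',q[3])*e('y',-q[4]);p=p+R.apply([d6,0,0])","R=R*e('x',SG*q[3])*e('y',-q[4]);p=p+R.apply([d6,y5,x5])")
s=s.replace("def fk(","SG=1\ndef fk(").replace("[0,.3,.4,.4,0,.25])*.5)","[0,.3,.4,.4,0,.25])*.5)+list(np.array(g[7:])*.5)")
s=s.replace("[0,.3,.4,.4,0,.25,c],x_scale=[.1]*6+[10]","[0,.3,.4,.4,0,.25,c,-.16,0,0],x_scale=[.1]*6+[10]+[.1]*3")
s=s.replace("b=solve();","\n  for SG in(1,-1):\n    b=solve();").replace("    np.save","    np.save")
s=s.replace("[:48])","[-24-9:-9],SG);print(res(b.x)[:15].round(1))").replace("np.save('g.npy'","np.save(f'g{SG}.npy'")
open('fk.py','w').write(s)
E
python3 fk.py
```

```text
cost 15262.843780422221 [ 1.670000e-02  9.550000e-02  5.648000e-01  4.225000e-01  4.500000e-03
  2.372000e-01  2.445625e+02 -3.498000e-01  1.901000e-01 -1.920000e-02]
[  0.   -0.1   0.   24.4 -36.7   0.1 -36.7 -24.4  -0.1  -0.   -0.1  -0.
  -0.    0.    0.    7.2  88.  -17.5  92.9 -25.9  27.4  46.2  49.7   0. ] 1
[ -0.1  -0.    0.1   0.1   0.2  -0.1  24.4 -36.7   0.  -36.7 -24.4   0.
  -0.    0.   -0. ]
cost 0.008511412215805397 [-1.770e-02  2.008e-01  5.650e-01  4.225e-01 -3.000e-04  3.381e-01
  2.700e+02 -1.840e-02 -1.414e-01  1.720e-02]
[-0.  0.  0. -0. -0. -0. -0.  0. -0.  0.  0. -0. -0. -0.  0. -0. -0. -0.
  0.  0.  0.  0.  0. -0.] -1
[-0.  0. -0.  0. -0. -0.  0. -0. -0. -0. -0. -0.  0.  0.  0.]
```

Run:
```python
import fk; fk.SG=-1
from fk import *
g=np.load('g-1.npy');p=np.load('lid.npy')
Rl=(e('z',np.degrees(p[3]))*e('y',-31.5)*e('z',np.degrees(p[5]))).as_matrix()
hub=np.array([.4842,.127,.0735])
rng=np.random.default_rng(0)
q3=D[3][0]
for al in(0,8,16):
  for back in(.05,.0,-.014):
    Rt=Rl@np.diag([-1,1,-1])@e('y',al).as_matrix()
    S=set()
    for i in range(24):
        q0=q3 if i==0 else np.array([rng.uniform(-20,80),rng.uniform(-20,60),rng.uniform(-60,20),rng.choice([0,-90,90,-180]),rng.uniform(-120,-20),rng.uniform(-170,170)])
        q,r=ik(g,hub+back*Rl[:,2],Rt,q0)
        if r<1:S.add(tuple(np.round(q).astype(int)))
    print(al,back,Rt[:,2].round(2),sorted(S)[:5])
```

```text
0 0.05 [ 0.5   0.15 -0.85] []
0 0.0 [ 0.5   0.15 -0.85] []
0 -0.014 [ 0.5   0.15 -0.85] []
8 0.05 [ 0.38  0.11 -0.92] []
8 0.0 [ 0.38  0.11 -0.92] []
8 -0.014 [ 0.38  0.11 -0.92] []
16 0.05 [ 0.26  0.06 -0.96] [(np.int64(38), np.int64(8), np.int64(-47), np.int64(17), np.int64(-22), np.int64(-124))]
16 0.0 [ 0.26  0.06 -0.96] [(np.int64(35), np.int64(15), np.int64(-48), np.int64(25), np.int64(-13), np.int64(-130))]
16 -0.014 [ 0.26  0.06 -0.96] [(np.int64(34), np.int64(17), np.int64(-49), np.int64(30), np.int64(-11), np.int64(-133))]
```

```bash
cat > srch.py <<'E'
import fk; fk.SG=-1
from fk import *
g=np.load('g-1.npy');p=np.load('lid.npy')
Rl=(e('z',np.degrees(p[3]))*e('y',-31.5)*e('z',np.degrees(p[5]))).as_matrix()
hub=np.array([.4842,.127,.0735])
rng=np.random.default_rng(0)
def sols(pos,R,n=20):
    S={}
    for i in range(n):
        q0=np.array([rng.uniform(-40,80),rng.uniform(-20,60),rng.uniform(-60,20),[0,-180,-90,90][i%4],rng.uniform(-120,-12),rng.uniform(-170,170)])
        q,r=ik(g,pos,R,q0)
        if r<1:S[tuple(np.round(q/3).astype(int))]=np.round(q).astype(int).tolist()
    return list(S.values())
if __name__=='__main__':
  for k in(0,60,-60):
    for al in (-24,-12,0,12,18,24,30):
      if k==0 and al==-24: continue
      Rt=Rl@e('z',k).as_matrix()@np.diag([-1,1,-1])@e('y',al).as_matrix()
      s=sols(hub-.01*Rl[:,2],Rt,12)
      if s: print('lid',k,al,s[:3])
  B=np.array([.5045,-.1975,.10])
  for al in(0,18,24):
    for y in range(-180,180,45):
      Rt=e('z',y).as_matrix()@np.diag([-1,1,-1])@e('y',al).as_matrix()
      s=sols(B,Rt,8)
      if s: print('block',al,y,s[:2])
E
time timeout 500 python3 srch.py
```

```text
lid 0 -12 [[-2, 18, -43, -133, -18, 61]]
lid 0 18 [[35, 17, -45, 19, -16, -124]]
lid 0 24 [[35, 19, -37, 8, -28, -113]]
lid 0 30 [[34, 21, -31, 3, -38, -108]]
lid 60 -24 [[-3, 21, -34, -89, -33, 77]]
lid 60 -12 [[15, 16, -34, -76, -12, 50]]
lid 60 18 [[22, 17, -58, 108, -19, -142]]
lid 60 24 [[34, 18, -56, 84, -26, -131]]
lid 60 30 [[42, 21, -53, 68, -34, -124]]
lid -60 -12 [[1, 18, -54, -181, -21, 46]]
lid -60 12 [[29, 16, -39, -28, -10, -130]]
lid -60 18 [[22, 17, -32, -37, -22, -117]]
lid -60 24 [[17, 19, -27, -40, -32, -110]]
lid -60 30 [[13, 21, -23, -41, -41, -106]]
block 0 -180 [[-4, 22, -21, 0, -47, 94]]
block 0 -135 [[-4, 22, -21, 0, -47, 139]]
block 0 -90 [[-4, 22, -21, 0, -47, -176]]
block 0 -45 [[-4, 22, -21, 0, -47, -131]]
block 0 0 [[-4, 22, -21, 0, -47, -86]]
block 0 45 [[-4, 22, -21, 0, -47, -41]]
block 0 90 [[-4, 22, -21, 0, -47, 4]]
block 0 135 [[-4, 22, -21, 0, -47, 49]]
block 18 -180 [[-5, 16, -34, -4, -23, 99]]
block 18 -135 [[-15, 20, -19, -23, -44, 165]]
block 18 -90 [[-16, 26, -9, -20, -61, -154]]
block 18 -45 [[-11, 31, -4, -11, -71, -119]]
block 18 0 [[-4, 31, -8, 1, -70, -87]]
block 18 45 [[3, 27, -19, 14, -58, -57]]
block 18 90 [[5, 20, -34, 28, -41, -28]]
block 18 135 [[0, 16, -45, 38, -21, 11]]
block 24 -180 [[-6, 15, -37, -9, -15, 104]]
block 24 -135 [[-19, 21, -18, -31, -45, 175]]
block 24 -90 [[-19, 29, -5, -25, -67, -149]]
block 24 -45 [[-13, 34, 1, -13, -78, -117]]
block 24 0 [[-3, 34, -3, 1, -77, -87]]
block 24 45 [[5, 29, -18, 17, -63, -60]]
block 24 90 [[7, 21, -38, 38, -41, -38]]
block 24 135 [[-10, 14, -53, 79, -14, -21]]
real	0m7.804s
user	0m8.348s
sys	0m0.046s
```

Tilting the tool 24° about its closing line keeps the pads flat on the hub's flats, and the arm can reach that. I'll grasp like this, set the lid on the stud, then re-grip upright.

Run:
```python
from srch import *
from go import plan
Rt=Rl@np.diag([-1,1,-1])@e('y',24).as_matrix();T=hub-.012*Rl[:,2]
print(Rt.round(3),T,'lid z',Rl[:,2].round(3))
plan(T-.055*Rt[:,2],Rt,4)
print('lift dir in tool',Rt.T@Rl[:,2])
```

```text
[[-0.937 -0.325  0.132]
 [-0.326  0.945  0.017]
 [-0.13  -0.027 -0.991]] [0.49021462 0.12877116 0.06326832] lid z [-0.501 -0.148  0.853]
dist 62.37242633874584 ang 18.483229092720656
[-0.6, 5.1, 14.7] [-0.009, 0.0801, -0.0022]
[-1.8, 5.0, 14.7] [-0.009, 0.0801, -0.0022]
[-3.0, 4.8, 14.5] [-0.009, 0.0801, -0.0022]
[-4.1, 4.7, 14.3] [-0.009, 0.0801, -0.0022]
lift dir in tool [ 4.06736643e-01  3.42022927e-17 -9.13545458e-01]
```

Request:
arm_command:
  motion:
    - [60,-0.6,5.1,14.7,-0.009,0.08,-0.002]
    - [60,-1.8,5,14.7,-0.009,0.08,-0.002]
    - [60,-3,4.8,14.5,-0.009,0.08,-0.002]
    - [60,-4.1,4.7,14.3,-0.009,0.08,-0.002]
    - [60,0,0,0,0,0,0]
    - [60,0,0,0,0,0,0]

```text
time_s: 7.35
tcp_pos: [0.4843, 0.1244, 0.1217]
ee_rot: [[-0.934, -0.321, 0.156], [-0.323, 0.946, 0.017], [-0.153, -0.035, -0.988]]
wrist_force: [0.1, 0.2, -0.4]
gripper_width: 0.689
gripper_force: 0.0
```

Run:
```python
from srch import *
from go import plan
s=sense();print(s['tcp_pos'],s['joints'].round(1))
Rt=Rl@np.diag([-1,1,-1])@e('y',24).as_matrix();T=hub-.012*Rl[:,2]
plan(T,Rt,1)
```

```text
[0.48426576 0.12436688 0.12171334] [  35.7   12.6  -34.7    7.7  -35.1 -112.8]
dist 58.911859186436146 ang 1.417908772787644
[2.0, 4.3, 58.7] [-0.0077, 0.0234, -0.0027]
```

Request:
arm_command:
  motion:
    - [60,2,4.3,15,-0.008,0.023,-0.003]
    - [60,0,0,15,0,0,0]
    - [60,0,0,15,0,0,0]
    - [60,0,0,7,0,0,0]
    - [60,0,0,6,0,0,0]
    - [60,0,0,0,0,0,0]

```text
time_s: 7.95
tcp_pos: [0.4884, 0.1276, 0.0643]
ee_rot: [[-0.936, -0.325, 0.132], [-0.326, 0.945, 0.016], [-0.13, -0.028, -0.991]]
wrist_force: [-1.2, 0.6, 0.4]
gripper_width: 0.691
gripper_force: 0.1
```

Request:
arm_command:
  motion:
    - [36,0,0,0,0,0,0]
    - [30,0,0,0,0,0,0]
    - [25,0,0,0,0,0,0]
    - [25,0,0,0,0,0,0]
    - [25,0,0,0,0,0,0]

```text
time_s: 8.45
tcp_pos: [0.489, 0.128, 0.0645]
ee_rot: [[-0.936, -0.325, 0.133], [-0.326, 0.945, 0.017], [-0.131, -0.028, -0.991]]
wrist_force: [-1.8, 1.1, 1.2]
gripper_width: 0.4
gripper_force: 30.1
```

The opening of 34.8 mm matches the flats. Lifting square to the face.

Request:
arm_command:
  motion:
    - [20,4.1,0,-9.1,0,0,0]
    - [20,8.1,0,-18.3,0,0,0]
    - [20,8.1,0,-18.3,0,0,0]
    - [20,8.1,0,-18.3,0,0,0]
    - [20,0,0,-30,0,0,0]
    - [20,0,0,-30,0,0,0]
    - [20,0,0,-30,0,0,0]
    - [20,0,0,0,0,0,0]

```text
time_s: 9.25
tcp_pos: [0.4431, 0.117, 0.2174]
ee_rot: [[-0.935, -0.326, 0.14], [-0.326, 0.945, 0.021], [-0.139, -0.026, -0.99]]
wrist_force: [1.1, 0.9, -2.2]
gripper_width: 0.402
gripper_force: 30.1
```

Run:
```python
from srch import *
from go import plan
s=sense();print(s['tcp_pos'],s['joints'].round(1),s['gripper_width']*87,s['gripper_force'],s['wrist_force'],s['moment'])
# grasp: lid frame in tool, from fit and grasp state
Rg=np.array([[-0.936,-0.325,0.133],[-0.326,0.945,0.017],[-0.131,-0.028,-0.991]]);pg=np.array([.489,.128,.0645])
al=24.3
RL=e('y',-24).as_matrix()@np.diag([-1,1,-1])  # tool->lid
c=Rg.T@(hub-pg); print('hub in tool',c*1e3)
np.savez('rel.npz',RL=RL,c=c)
# target: lid level, yaw ~16, hub at stud axis, lid origin .105 first
x=s['ee_rot']@RL; yaw=np.degrees(np.arctan2(x[1,0],x[0,0])); print('lid yaw',yaw,'lid z',x[:,2])
RLt=e('z',yaw).as_matrix(); Rt=RLt@RL.T
H=np.array([.5045,-.1975,.125+.031]); T=H-Rt@c; print('T',T,Rt.round(3)); print(sols(T,Rt,8))
plan(T,Rt,8)
```

```text
[0.44305434 0.1169987  0.21743172] [  37.9    2.   -30.1    5.1  -50.9 -111.7] 34.94882180714479 30.098207508581254 [ 1.07058465  0.89864237 -2.15498246] [ 0.04540741  0.26348932 -0.01766259]
hub in tool [ 3.6398  0.363  -9.5744]
lid yaw 19.935827944544492 lid z [-0.50784383 -0.15199058  0.84793485]
T [ 0.50408874 -0.1980353   0.14577291] [[-0.859 -0.341 -0.382]
 [-0.311  0.94  -0.139]
 [ 0.407  0.    -0.914]]
[[1, 30, -6, 8, -77, -74]]
dist 328.795693552741 ang 32.01599950987853
[6.9, -39.5, 9.1] [-0.0029, 0.0697, -0.0025]
[6.4, -39.5, 9.4] [-0.0029, 0.0697, -0.0025]
[5.8, -39.5, 9.8] [-0.0029, 0.0697, -0.0025]
[5.2, -39.5, 10.0] [-0.0029, 0.0697, -0.0025]
[4.6, -39.5, 10.3] [-0.0029, 0.0697, -0.0025]
[4.0, -39.5, 10.4] [-0.0029, 0.0697, -0.0025]
[3.4, -39.6, 10.6] [-0.0029, 0.0697, -0.0025]
[2.7, -39.6, 10.7] [-0.0029, 0.0697, -0.0025]
```

Request:
arm_command:
  motion:
    - [20,6,-39.5,0,-0.003,0.07,-0.0025]
    - [20,6,-39.5,0,-0.003,0.07,-0.0025]
    - [20,6,-39.5,0,-0.003,0.07,-0.0025]
    - [20,6,-39.5,0,-0.003,0.07,-0.0025]
    - [20,6,-39.5,0,-0.003,0.07,-0.0025]
    - [20,6,-39.5,0,-0.003,0.07,-0.0025]
    - [20,6,-39.5,0,-0.003,0.07,-0.0025]
    - [20,6,-39.5,0,-0.003,0.07,-0.0025]

```text
time_s: 10.05
tcp_pos: [0.5024, -0.1988, 0.2228]
ee_rot: [[-0.854, -0.34, -0.395], [-0.309, 0.94, -0.142], [0.42, 0.0, -0.908]]
wrist_force: [0.1, 0.6, -2.0]
gripper_width: 0.402
gripper_force: 30.1
```

Request:
arm_command:
  motion:
    - [20,0,0,0,0,0,0]
    - [20,0,0,0,0,0,0]
    - [20,0,0,0,0,0,0]

```text
time_s: 10.35
tcp_pos: [0.5021, -0.1967, 0.2234]
ee_rot: [[-0.855, -0.341, -0.392], [-0.309, 0.94, -0.142], [0.417, -0.001, -0.909]]
wrist_force: [-0.3, 1.3, -2.6]
gripper_width: 0.402
gripper_force: 30.1
```

```bash
cat > blk.py <<'E'
from srch import *
from go import plan
import sys
d=np.load('rel.npz');RL,c=d['RL'],d['c']
def lidnow(s): 
    x=s['ee_rot']@RL; h=s['tcp_pos']+s['ee_rot']@c
    return x,h-.031*x[:,2]
if __name__=='__main__':
    s=sense();x,o=lidnow(s);print('t',s['time_s'],'tcp',s['tcp_pos'],s['joints'].round(1),'lid z',x[:,2].round(3),'origin',o.round(4))
    yaw=np.degrees(np.arctan2(x[1,0],x[0,0]));RLt=e('z',yaw).as_matrix();Rt=RLt@RL.T
    H=np.array([.5045,-.1975,float(sys.argv[1])+.031]);plan(H-Rt@c,Rt,1)
E
python3 blk.py .115
python3 - <<'E'
from blk import *
s=sense();x,o=lidnow(s)
ims=[]
for cn in('side','scene'):
    im=capture(cn);m=camera_model(cn)
    th=np.linspace(0,2*np.pi,100)
    for z in(0,.005):
        for X in (np.stack([.057*np.cos(th),.057*np.sin(th),0*th+z],1)@x.T+o):
            r,cc=proj(m,X);
            if 0<=r<480 and 0<=cc<640: im[int(r),int(cc)]=[0,255,0]
    r,cc=map(int,proj(m,o)); ims.append(cv2.resize(im[max(r-70,0):max(r-70,0)+150,cc-100:cc+100],(800,600),interpolation=cv2.INTER_CUBIC)[:, :, ::-1])
cv2.imwrite('pics/held.png',np.hstack([cv2.resize(i,(400,300)) for i in ims]))
E
```

```text
t 10.35 tcp [ 0.50213532 -0.19674022  0.22341818] [  0.4  24.6  -3.5   8.1 -85.2 -72.8] lid z [0.01  0.004 1.   ] origin [ 0.5023 -0.1963  0.2026]
dist 87.67659804946655 ang 0.6277912001794564
[-37.8, -1.8, 79.1] [-0.0005, -0.0109, -0.0002]
```

View pics/held.png

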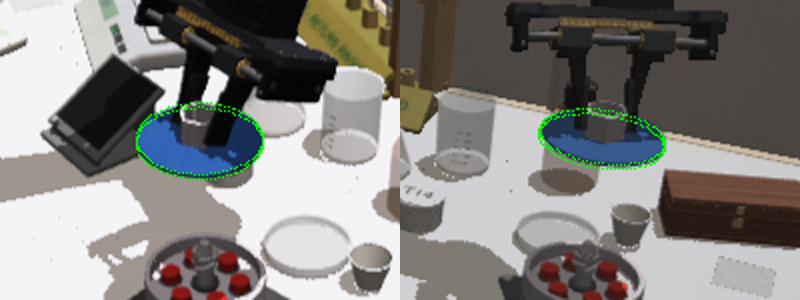

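The held lid matches the predicted outline (green) to within a few pixels and is nearly level. I'll fit its residual offset and tilt from these two views.

```bash
cat > heldfit.py <<'E'
from blk import *
s=sense();x,o=lidnow(s);th=np.linspace(0,2*np.pi,90);V=[]
for cn in('side','scene'):
    m=camera_model(cn);I=capture(cn).astype(int);r,cc=map(int,proj(m,o));r0,c0=r-35,cc-50
    J=I[r0:r+35,c0:cc+50];k=((J[...,2]>J[...,0]+35)&(J[...,2]>60)).astype(np.uint8);k=cv2.morphologyEx(k,cv2.MORPH_OPEN,np.ones((3,3)))
    h=cv2.convexHull(np.vstack([q for q in cv2.findContours(k,0,cv2.CHAIN_APPROX_NONE)[0] if len(q)>8]))[:,0,:].astype(float)+[c0,r0]
    V.append((m,h))
def P(m,X): X=np.array(m['R'])@X.T+np.array(m['t'])[:,None];return np.stack([m['fx']*X[0]/X[2]+m['cx'],m['fy']*X[1]/X[2]+m['cy']],1)
def res(p):
    R=Ro.from_rotvec([p[3],p[4],0]).as_matrix();r=[]
    for m,h in V:
        X=np.vstack([np.stack([.057*np.cos(th),.057*np.sin(th),0*th+z],1) for z in(0,.005)])@R.T+p[:3]
        hl=cv2.convexHull(P(m,X).astype(np.float32))
        r+=[cv2.pointPolygonTest(hl,tuple(map(float,q)),True)-.5 for q in h]
    return np.array(r)
f=least_squares(res,np.r_[o,0,0],diff_step=1e-4,x_scale=[.01,.01,.01,.1,.1],loss='soft_l1')
print('fit',f.x[:3].round(4),'tilt deg about x,y',np.degrees(f.x[3:]).round(1),'rms',np.sqrt(np.mean(f.fun**2)),'model',o.round(4))
E
python3 heldfit.py
```

```text
fit [ 0.5019 -0.1966  0.2059] tilt deg about x,y [-1.   2.4] rms 0.5529927557493695 model [ 0.5027 -0.196   0.2035]
```

Request:
arm_command:
  motion:
    - [20,-9.5,-0.5,20,0,-0.006,0]
    - [20,-9.5,-0.5,20,0,-0.006,0]
    - [20,-9.5,-0.5,20,0,-0.007,0]
    - [20,-9.3,-0.3,19,0,-0.006,0]
    - [20,0,0,0,0,0,0]
    - [20,0,0,0,0,0,0]

```text
time_s: 11.15
tcp_pos: [0.5058, -0.1983, 0.1372]
ee_rot: [[-0.864, -0.342, -0.369], [-0.313, 0.94, -0.136], [0.394, -0.002, -0.919]]
wrist_force: [0.3, 1.0, -1.0]
gripper_width: 0.402
gripper_force: 30.1
```

```bash
python3 blk.py .085; python3 heldfit.py
python3 - <<'E'
from blk import *
s=sense();x,o=lidnow(s);ims=[]
for cn in('side','scene'):
    im=capture(cn);r,c=map(int,proj(camera_model(cn),o));ims.append(cv2.resize(im[r-45:r+45,c-60:c+60],(400,300),interpolation=cv2.INTER_CUBIC)[:,:,::-1])
cv2.imwrite('pics/over.png',np.hstack(ims))
E
```

```text
t 11.15 tcp [ 0.50581226 -0.19827258  0.13718634] [  0.1  28.7  -9.7   8.1 -73.6 -73.9] lid z [-0.014 -0.003  1.   ] origin [ 0.5065 -0.1977  0.1164]
dist 31.461545116678536 ang 0.8359780154091372
[-10.9, 0.9, 29.5] [-0.0019, 0.0144, -0.0009]
fit [ 0.5054 -0.1993  0.1193] tilt deg about x,y [-0.8  1.3] rms 0.5475261335639168 model [ 0.5065 -0.1977  0.1164]
```

View pics/over.png

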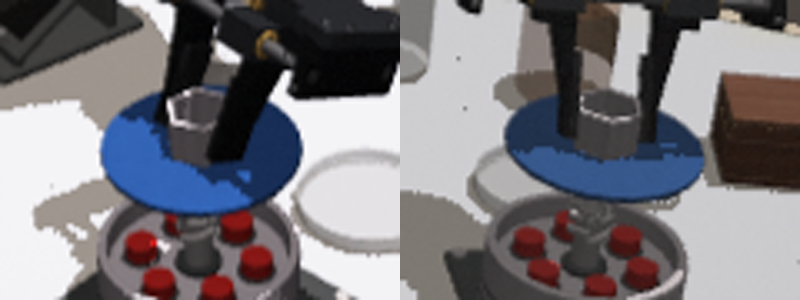

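Both views show the lid level above the stud with the bore over its tip. Lid and stud agree to within 1 mm in the same cameras. Descending.

Request:
arm_command:
  motion:
    - [20,-3.9,0,9.2,0,0,0]
    - [20,-3.9,0,9.2,0,0,0]
    - [20,-3.9,0,9.2,0,0,0]
    - [20,-2,0,4.6,0,0,0]
    - [20,0,0,0,0,0,0]

```text
time_s: 11.85
tcp_pos: [0.5048, -0.1985, 0.1001]
ee_rot: [[-0.864, -0.34, -0.372], [-0.312, 0.94, -0.135], [0.396, -0.0, -0.918]]
wrist_force: [0.7, 0.0, -2.0]
gripper_width: 0.399
gripper_force: 30.1
```

Request:
arm_command:
  motion:
    - [20,-1.6,0,3.7,0,0,0]
    - [20,-1.6,0,3.7,0,0,0]
    - [20,-0.8,0,1.8,0,0,0]
    - [20,0,0,0,0,0,0]

```text
time_s: 12.25
tcp_pos: [0.5054, -0.1985, 0.0912]
ee_rot: [[-0.864, -0.34, -0.37], [-0.312, 0.94, -0.135], [0.394, -0.001, -0.919]]
wrist_force: [-0.3, 0.9, -2.2]
gripper_width: 0.403
gripper_force: 30.1
```

Request:
arm_command:
  motion:
    - [20,-0.8,0,1.8,0,0,0]
    - [20,-0.8,0,1.8,0,0,0]
    - [20,0,0,0,0,0,0]

```text
time_s: 12.55
tcp_pos: [0.5055, -0.1985, 0.0873]
ee_rot: [[-0.864, -0.34, -0.37], [-0.312, 0.94, -0.135], [0.394, -0.001, -0.919]]
wrist_force: [0.1, -0.1, -2.3]
gripper_width: 0.408
gripper_force: 30.1
```

Request:
arm_command:
  motion:
    - [20,-0.8,0,1.8,0,0,0]
    - [20,0,0,0,0,0,0]

```text
time_s: 12.75
tcp_pos: [0.5055, -0.1985, 0.0853]
ee_rot: [[-0.864, -0.34, -0.37], [-0.312, 0.94, -0.135], [0.394, -0.001, -0.919]]
wrist_force: [-1.0, -0.0, -2.7]
gripper_width: 0.403
gripper_force: 30.1
```

Request:
arm_command:
  motion:
    - [20,-0.8,0,1.8,0,0,0]
    - [20,0,0,0,0,0,0]

```text
time_s: 12.95
tcp_pos: [0.5059, -0.1986, 0.0841]
ee_rot: [[-0.864, -0.341, -0.369], [-0.313, 0.94, -0.136], [0.394, -0.002, -0.919]]
wrist_force: [-0.8, 0.7, 1.8]
gripper_width: 0.408
gripper_force: 30.1
```

Contact at the lands' height. Press 1 mm more, then release and back off along the tool axis.

Request:
arm_command:
  motion:
    - [20,-0.4,0,0.9,0,0,0]
    - [36,0,0,0,0,0,0]
    - [40,0,0,0,0,0,0]
    - [60,0,0,0,0,0,0]
    - [60,0,0,0,0,0,0]
    - [60,0,0,0,0,0,0]

```text
time_s: 13.55
tcp_pos: [0.5061, -0.1987, 0.083]
ee_rot: [[-0.865, -0.341, -0.369], [-0.313, 0.94, -0.136], [0.393, -0.002, -0.92]]
wrist_force: [-0.1, -0.6, 5.0]
gripper_width: 0.637
gripper_force: 2.8
```

Request:
arm_command:
  motion:
    - [60,0,0,-15,0,0,0]
    - [60,0,0,-25,0,0,0]
    - [60,0,0,-30,0,-0.08,0]
    - [60,0,0,-30,0,-0.1,0]
    - [60,0,0,0,0,-0.1,0]
    - [60,0,0,0,0,-0.1,0]
    - [60,0,0,0,0,0,0]
    - [60,0,0,0,0,0,0]

```text
time_s: 14.35
tcp_pos: [0.5401, -0.1859, 0.1751]
ee_rot: [[-0.94, -0.34, -0.024], [-0.34, 0.94, -0.01], [0.025, -0.001, -1.0]]
wrist_force: [1.0, 0.1, 0.6]
gripper_width: 0.692
gripper_force: 0.0
```

```bash
sed -i "s/^s=sense();x,o=lidnow(s);/s=sense();x,o=np.eye(3),np.array([.505,-.198,.067]);/" heldfit.py; python3 heldfit.py; python3 look.py w4 lid_hub
python3 - <<'E'
import cv2,numpy as np
from h import *
w=cv2.imread('pics/w4.png');r,c=map(int,proj(camera_model('wrist'),np.array([.505,-.198,.098])))
print(r,c)
s=capture('side')[:,:,::-1];q,d=map(int,proj(camera_model('side'),np.array([.505,-.198,.067])))
r0=min(max(r-75,0),330);cv2.imwrite('pics/set.png',np.hstack([cv2.resize(w[r0:r0+150,c-100:c+100],(400,300)),cv2.resize(s[q-45:q+45,d-60:d+60],(400,300))]))
E
```

```text
fit [ 0.5049 -0.1994  0.0658] tilt deg about x,y [-0.8  2.5] rms 0.3551118346223488 model [ 0.505 -0.198  0.067]
[ 0.54082901 -0.18558581  0.17453501] [[-0.9399, -0.3407, -0.0242], [-0.3406, 0.9402, -0.0099], [0.0261, -0.0011, -0.9997]] [ -2.4  20.1 -11.3   0.7 -59.9 -68.1]
lid_hub [([176.8, 303.0], 0.96)]
200 310
```

View pics/set.png

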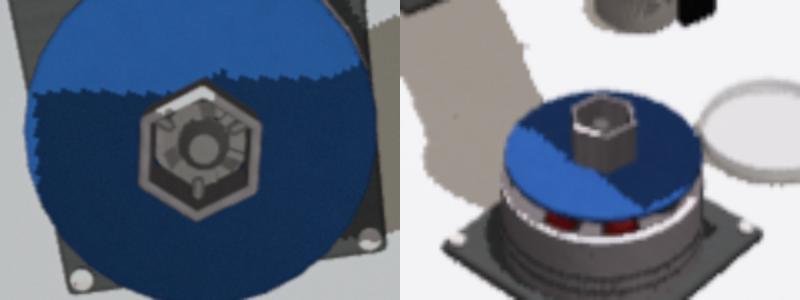

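The last picture shows the lid on the stud, with the hub centred at wrist (200, 310) exactly as predicted and two flats facing the tool's y. Its height of about 66 mm means the lugs lie on the lands. Re-grip upright, as a loose spanner.

Run:
```python
from go import *
s=sense();x=s['ee_rot'][:,0];a=np.degrees(np.arctan2(x[1],x[0]))
Rt=Ro.from_euler('z',a,degrees=True).as_matrix()@np.diag([1,-1,-1.])
plan(np.array([.505,-.198,.084]),Rt,3)
```

```text
dist 98.14198103320712 ang 1.490660608437086
[11.9, 0.2, 30.5] [-0.0003, -0.0087, 0.0]
[12.2, 0.2, 30.4] [-0.0003, -0.0087, 0.0]
[12.4, 0.2, 30.3] [-0.0003, -0.0087, 0.0]
```

Request:
arm_command:
  motion:
    - [60,36.3,0.6,0,-0.001,-0.026,0]
    - [60,0,0,0,0,0,0]
    - [60,0,0,25,0,0,0]
    - [60,0,0,25,0,0,0]
    - [60,0,0,25,0,0,0]
    - [60,0,0,10,0,0,0]
    - [60,0,0,5,0,0,0]
    - [60,0,0,0,0,0,0]

```text
time_s: 15.4
tcp_pos: [0.5067, -0.1975, 0.086]
ee_rot: [[-0.94, -0.341, 0.001], [-0.341, 0.94, -0.0], [-0.001, -0.001, -1.0]]
wrist_force: [0.2, -0.2, 0.8]
gripper_width: 0.691
gripper_force: 0.0
```

Request:
arm_command:
  motion:
    - [38,0,0,0,0,0,0]
    - [38,0,0,0,0,0,0]
    - [38,0,0,0,0,0,0]
    - [38,0,0,0,0,0,0]

```text
time_s: 15.8
tcp_pos: [0.5066, -0.1976, 0.0868]
ee_rot: [[-0.94, -0.341, 0.003], [-0.341, 0.94, -0.0], [-0.003, -0.001, -1.0]]
wrist_force: [0.3, 0.9, -0.3]
gripper_width: 0.462
gripper_force: 0.0
```

```bash
python3 -c "
from h import *
s=sense();print(s['tcp_pos'],s['ee_rot'].round(3).tolist(),s['moment'],s['wrist_force'],s['gripper_width']*87)"
```

```text
[ 0.50660174 -0.19758927  0.08678923] [[-0.94, -0.341, 0.003], [-0.341, 0.94, -0.0], [-0.003, -0.001, -1.0]] [-0.01357193 -0.03012671  0.00823451] [ 0.31527857  0.87393102 -0.34632905] 40.18334617680596
```

Request:
arm_command:
  motion:
    - [38,1.5,0,2,0,0,0]
    - [38,0,0,0,0,0,0]
    - [38,0,0,0,0,0,-0.12]
    - [38,0,0,0,0,0,-0.12]
    - [38,0,0,0,0,0,-0.12]
    - [38,0,0,0,0,0,-0.12]
    - [38,0,0,0,0,0,0]

```text
time_s: 16.5
tcp_pos: [0.5046, -0.198, 0.084]
ee_rot: [[-0.677, -0.736, 0.001], [-0.736, 0.677, 0.0], [-0.001, -0.001, -1.0]]
wrist_force: [-0.3, 1.2, 0.2]
gripper_width: 0.437
gripper_force: 0.1
```

```bash
cat > st.py <<'E'
from h import *
s=sense();R=s['ee_rot'];print('t',s['time_s'],s['tcp_pos'].round(4),'yaw',np.degrees(np.arctan2(R[1,0],R[0,0])).round(1),'M',s['moment'].round(2),'F',s['wrist_force'].round(1),'w',s['gripper_width']*87,s['joints'].round(1))
E
python3 st.py; python3 heldfit.py
```

```text
t 16.5 [ 0.5046 -0.198   0.084 ] yaw -132.6 M [-0.01  0.12 -0.03] F [-0.3  1.2  0.2] w 38.04043762136776 [ -4.3  22.9 -22.1  -0.  -44.9 -38.3]
fit [ 0.5046 -0.1968  0.0655] tilt deg about x,y [-1.5  5.3] rms 0.6482446333657343 model [ 0.505 -0.198  0.067]
```

Request:
arm_command:
  motion:
    - [38,0,0,0,0,0,-0.12]
    - [38,0,0,0,0,0,-0.12]
    - [38,0,0,0,0,0,-0.12]
    - [38,0,0,0,0,0,0]

```text
time_s: 17.0
tcp_pos: [0.5048, -0.198, 0.0841]
ee_rot: [[-0.376, -0.927, 0.001], [-0.927, 0.376, 0.0], [-0.001, -0.001, -1.0]]
wrist_force: [0.2, 0.2, -0.0]
gripper_width: 0.435
gripper_force: 0.1
```

```bash
python3 st.py; python3 heldfit.py
```

```text
t 17.0 [ 0.5048 -0.198   0.0841] yaw -112.1 M [-0.03  0.16 -0.03] F [ 0.2  0.2 -0. ] w 37.84140808553232 [ -4.3  22.9 -22.1  -0.  -44.9 -17.8]
fit [ 0.5043 -0.1989  0.0578] tilt deg about x,y [0.1 2.3] rms 0.4507598434309808 model [ 0.505 -0.198  0.067]
```

Request:
arm_command:
  motion:
    - [38,0,0,0,0,0,-0.12]
    - [38,0,0,0,0,0,-0.12]
    - [38,0,0,0,0,0,-0.12]
    - [38,0,0,0,0,0,0]

```text
time_s: 17.5
tcp_pos: [0.5045, -0.1979, 0.084]
ee_rot: [[-0.028, -1.0, 0.001], [-1.0, 0.028, 0.001], [-0.001, -0.001, -1.0]]
wrist_force: [-1.3, 0.9, 0.2]
gripper_width: 0.439
gripper_force: 17.8
```

```bash
python3 st.py; python3 heldfit.py
```

```text
t 17.5 [ 0.5045 -0.1979  0.084 ] yaw -91.6 M [ 0.36  0.3  -0.48] F [-1.3  0.9  0.2] w 38.23078879193465 [ -4.3  22.9 -22.1  -0.1 -44.9   2.7]
fit [ 0.5042 -0.199   0.058 ] tilt deg about x,y [0.  2.6] rms 0.4511663339484455 model [ 0.505 -0.198  0.067]
```

The lid has dropped: 65.5 → 58 mm, with the hard stop now felt. Follow it down 5 mm and wind clockwise.

Request:
arm_command:
  motion:
    - [38,0,0,0,0,0,0.06]
    - [38,0,0,5,0,0,0]
    - [38,0,0,0,0,0,0.14]
    - [38,0,0,0,0,0,0.14]
    - [38,0,0,0,0,0,0.14]
    - [38,0,0,0,0,0,0.14]
    - [38,0,0,0,0,0,0.14]
    - [38,0,0,0,0,0,0]

```text
time_s: 18.4
tcp_pos: [0.5049, -0.1989, 0.0813]
ee_rot: [[-0.708, -0.706, 0.002], [-0.706, 0.708, -0.002], [-0.0, -0.002, -1.0]]
wrist_force: [-4.2, 2.8, 11.6]
gripper_width: 0.437
gripper_force: 17.2
```

```bash
python3 st.py; python3 heldfit.py
```

```text
t 18.4 [ 0.5049 -0.1989  0.0813] yaw -135.1 M [0.68 1.29 0.  ] F [-4.2  2.8 11.6] w 37.99183181264633 [ -4.3  23.1 -22.3   0.1 -44.4 -40.8]
fit [ 0.5051 -0.1988  0.0567] tilt deg about x,y [0.1 1.6] rms 0.6674496046659598 model [ 0.505 -0.198  0.067]
```

Request:
arm_command:
  motion:
    - [38,0,0,0,0,0,0.14]
    - [38,0,0,0,0,0,0.14]
    - [38,0,0,0,0,0,0.14]
    - [38,0,0,0,0,0,0.14]
    - [38,0,0,0,0,0,0]

```text
time_s: 19.0
tcp_pos: [0.5053, -0.1984, 0.0799]
ee_rot: [[-0.974, -0.225, 0.002], [-0.225, 0.974, -0.001], [-0.002, -0.001, -1.0]]
wrist_force: [-1.9, 0.2, 4.2]
gripper_width: 0.446
gripper_force: 17.2
```

```bash
python3 st.py; python3 heldfit.py
```

```text
t 19.0 [ 0.5053 -0.1984  0.0799] yaw -167.0 M [0.26 0.44 0.  ] F [-1.9  0.2  4.2] w 38.75943113966011 [ -4.3  23.2 -22.4   0.  -44.3 -72.7]
fit [ 0.5058 -0.1989  0.0557] tilt deg about x,y [-2.1  1.4] rms 0.5519568336405504 model [ 0.505 -0.198  0.067]
```

Request:
arm_command:
  motion:
    - [38,0,0,-0.5,0,0,0.14]
    - [38,0,0,0,0,0,0.14]
    - [38,0,0,0,0,0,0.14]
    - [38,0,0,0,0,0,0]

```text
time_s: 19.5
tcp_pos: [0.5046, -0.198, 0.0797]
ee_rot: [[-0.982, 0.19, 0.001], [0.19, 0.982, 0.0], [-0.001, 0.0, -1.0]]
wrist_force: [-2.9, 0.4, 3.4]
gripper_width: 0.44
gripper_force: 17.0
```

```bash
python3 st.py; python3 heldfit.py
```

```text
t 19.5 [ 0.5046 -0.198   0.0797] yaw 169.1 M [ 0.18  0.66 -0.16] F [-2.9  0.4  3.4] w 38.30196175149854 [ -4.3  23.2 -22.4  -0.  -44.3 -96.6]
fit [ 0.5052 -0.1988  0.0552] tilt deg about x,y [-1.5  2. ] rms 0.5448504753220467 model [ 0.505 -0.198  0.067]
```

Request:
arm_command:
  motion:
    - [38,0,0,0,0,0,0.1]
    - [38,0,0,0,0,0,0.1]
    - [38,0,0,0,0,0,0]

```text
time_s: 19.9
tcp_pos: [0.5056, -0.1981, 0.0795]
ee_rot: [[-0.925, 0.38, 0.003], [0.38, 0.925, -0.0], [-0.003, 0.001, -1.0]]
wrist_force: [-0.9, -0.0, -0.6]
gripper_width: 0.436
gripper_force: 0.2
```

```bash
python3 st.py; python3 heldfit.py
```

```text
t 19.9 [ 0.5056 -0.1981  0.0795] yaw 157.7 M [-0.16 -0.06  0.02] F [-0.9 -0.  -0.6] w 37.96653519541184 [  -4.3   23.3  -22.4   -0.   -44.2 -108. ]
fit [ 0.5043 -0.1987  0.0558] tilt deg about x,y [0.  2.5] rms 0.4995062251850091 model [ 0.505 -0.198  0.067]
```

Request:
arm_command:
  motion:
    - [38,0,0,0,0,0,0.09]
    - [38,0,0,0,0,0,0]

```text
time_s: 20.2
tcp_pos: [0.5051, -0.198, 0.0795]
ee_rot: [[-0.887, 0.462, 0.002], [0.462, 0.887, 0.0], [-0.002, 0.001, -1.0]]
wrist_force: [0.2, 0.4, 0.0]
gripper_width: 0.433
gripper_force: 0.0
```

```bash
python3 st.py
```

```text
t 20.2 [ 0.5051 -0.198   0.0795] yaw 152.5 M [-0.08 -0.02  0.01] F [0.2 0.4 0. ] w 37.708118520239395 [  -4.3   23.3  -22.4   -0.   -44.3 -113.2]
```

Request:
arm_command:
  motion:
    - [38,0,0,0,0,0,0.09]
    - [38,0,0,0,0,0,0]

```text
time_s: 20.4
tcp_pos: [0.505, -0.198, 0.0796]
ee_rot: [[-0.842, 0.539, 0.002], [0.539, 0.842, 0.0], [-0.001, 0.001, -1.0]]
wrist_force: [0.3, 0.8, 1.1]
gripper_width: 0.436
gripper_force: 0.0
```

```bash
python3 st.py; python3 heldfit.py
```

```text
t 20.4 [ 0.505  -0.198   0.0796] yaw 147.4 M [-0.04 -0.11 -0.01] F [0.3 0.8 1.1] w 37.956417239346685 [  -4.3   23.2  -22.4   -0.   -44.3 -118.3]
fit [ 0.5049 -0.1988  0.0552] tilt deg about x,y [-1.3  2.4] rms 0.39684702049839216 model [ 0.505 -0.198  0.067]
```

Request:
arm_command:
  motion:
    - [38,0,0,0,0,0,0.09]
    - [38,0,0,0,0,0,0.05]
    - [38,0,0,0,0,0,0]

```text
time_s: 20.8
tcp_pos: [0.5049, -0.1981, 0.0797]
ee_rot: [[-0.758, 0.652, 0.002], [0.652, 0.758, -0.0], [-0.001, 0.001, -1.0]]
wrist_force: [0.1, 0.3, -0.2]
gripper_width: 0.436
gripper_force: 0.1
```

```bash
python3 st.py; python3 look.py w5 lid_hub
python3 - <<'E'
import cv2,numpy as np
w=cv2.imread('pics/w5.png');s=cv2.imread('pics/w4.png')
from h import *
m=camera_model('wrist');print(proj(m,np.array([.505,-.198,.087])))
E
```

```text
t 20.8 [ 0.5049 -0.1981  0.0797] yaw 139.3 M [-0.13  0.01  0.02] F [ 0.1  0.3 -0.2] w 37.92225755987899 [  -4.3   23.2  -22.4   -0.   -44.3 -126.4]
[ 0.50493535 -0.19807865  0.07968345] [[-0.7584, 0.6518, 0.0016], [0.6518, 0.7584, -0.0], [-0.0012, 0.001, -1.0]] [  -4.3   23.2  -22.4   -0.   -44.3 -126.4]
lid_hub [([261.2, 308.4], 0.88), ([176.3, 297.1], 0.18)]
[np.float64(330.07325448708474), np.float64(308.5134535280747)]
```

No clear stop felt yet, so the loose pads may have slipped. I'll close firmly on the flats and test for the stop.

Request:
arm_command:
  motion:
    - [25,0,0,0,0,0,0]
    - [25,0,0,0,0,0,0]
    - [25,0,0,0,0,0,0]
    - [25,0,0,0,0,0,0]

```text
time_s: 21.3
tcp_pos: [0.5049, -0.1981, 0.0797]
ee_rot: [[-0.757, 0.653, 0.001], [0.653, 0.757, -0.0], [-0.001, 0.001, -1.0]]
wrist_force: [-0.6, -0.4, 0.2]
gripper_width: 0.416
gripper_force: 30.0
```

```bash
python3 st.py; python3 heldfit.py
```

```text
t 21.3 [ 0.5049 -0.1981  0.0797] yaw 139.2 M [-0.38  0.08  0.26] F [-0.6 -0.4  0.2] w 36.203226094571725 [  -4.3   23.2  -22.4    0.   -44.3 -126.5]
fit [ 0.5046 -0.1987  0.0554] tilt deg about x,y [-0.   2.7] rms 0.49432503985629206 model [ 0.505 -0.198  0.067]
```

Request:
arm_command:
  motion:
    - [25,0,0,0,0,0,0.08]
    - [25,0,0,0,0,0,0]

```text
time_s: 21.6
tcp_pos: [0.5048, -0.198, 0.0797]
ee_rot: [[-0.702, 0.712, 0.001], [0.712, 0.702, 0.0], [-0.001, 0.001, -1.0]]
wrist_force: [-0.4, -0.6, -0.3]
gripper_width: 0.417
gripper_force: 30.0
```

```bash
python3 st.py
```

```text
t 21.6 [ 0.5048 -0.198   0.0797] yaw 134.6 M [-0.26  0.19  0.29] F [-0.4 -0.6 -0.3] w 36.293322743697466 [  -4.3   23.2  -22.4   -0.   -44.3 -131.1]
```

Request:
arm_command:
  motion:
    - [25,0,0,0,0,0,0.12]
    - [25,0,0,0,0,0,0.12]
    - [25,0,0,0,0,0,0]

```text
time_s: 21.9
tcp_pos: [0.5049, -0.1982, 0.0798]
ee_rot: [[-0.515, 0.857, 0.001], [0.857, 0.515, -0.001], [-0.001, 0.001, -1.0]]
wrist_force: [-1.8, -2.0, 0.4]
gripper_width: 0.42
gripper_force: 30.0
```

```bash
python3 st.py; python3 heldfit.py
```

```text
t 21.9 [ 0.5049 -0.1982  0.0798] yaw 121.0 M [-0.65  0.22  0.56] F [-1.8 -2.   0.4] w 36.57696497955679 [  -4.3   23.2  -22.4    0.   -44.3 -144.7]
fit [ 0.5049 -0.1984  0.0555] tilt deg about x,y [-0. -0.] rms 0.6675820811524492 model [ 0.505 -0.198  0.067]
```

Request:
arm_command:
  motion:
    - [25,0,0,0,0,0,0.1]
    - [25,0,0,0,0,0,0]

```text
time_s: 22.2
tcp_pos: [0.5049, -0.1984, 0.0799]
ee_rot: [[-0.427, 0.904, 0.001], [0.904, 0.427, -0.001], [-0.001, 0.001, -1.0]]
wrist_force: [-1.4, -3.5, 1.5]
gripper_width: 0.429
gripper_force: 30.0
```

```bash
python3 st.py; python3 heldfit.py
```

```text
t 22.2 [ 0.5049 -0.1984  0.0799] yaw 115.3 M [-1.15  0.38  0.81] F [-1.4 -3.5  1.5] w 37.35060919591647 [  -4.3   23.2  -22.4    0.   -44.3 -150.4]
fit [ 0.5044 -0.1988  0.0559] tilt deg about x,y [-0.3  1.9] rms 0.3943930114356788 model [ 0.505 -0.198  0.067]
```

Request:
arm_command:
  motion:
    - [25,0,0,0,0,0,0.1]
    - [25,0,0,0,0,0,0]

```text
time_s: 22.5
tcp_pos: [0.5049, -0.1984, 0.08]
ee_rot: [[-0.334, 0.943, 0.002], [0.943, 0.334, -0.0], [-0.001, 0.001, -1.0]]
wrist_force: [-1.7, -3.9, 2.8]
gripper_width: 0.438
gripper_force: 30.0
```

```bash
python3 st.py; python3 heldfit.py
```

```text
t 22.5 [ 0.5049 -0.1984  0.08  ] yaw 109.5 M [-1.41  0.53  0.67] F [-1.7 -3.9  2.8] w 38.143982764377704 [  -4.3   23.2  -22.4    0.   -44.3 -156.2]
fit [ 0.5042 -0.1987  0.0559] tilt deg about x,y [-0.   2.1] rms 0.4526879422452248 model [ 0.505 -0.198  0.067]
```

The stop is being felt (0.8 N·m with the jaws wedging), but the pads are misaligned by about 10°. I'll re-grip one hexagon step back, aligned, and tighten properly.

Request:
arm_command:
  motion:
    - [60,0,0,0,0,0,0]
    - [60,0,0,0,0,0,0]
    - [60,0,0,0,0,0,0]
    - [60,0,0,0,0,0,-0.137]
    - [60,0,0,0,0,0,-0.137]
    - [60,0,0,0,0,0,-0.137]
    - [60,0,0,0,0,0,-0.137]
    - [60,0,0,0,0,0,-0.137]

```text
time_s: 23.4
tcp_pos: [0.5052, -0.1975, 0.0795]
ee_rot: [[-0.856, 0.516, 0.002], [0.516, 0.856, 0.001], [-0.001, 0.002, -1.0]]
wrist_force: [-0.0, 1.4, 0.3]
gripper_width: 0.694
gripper_force: 0.0
```

Request:
arm_command:
  motion:
    - [60,0,0,0,0,0,-0.137]
    - [60,0,0,0,0,0,-0.137]
    - [60,0,0,0,0,0,-0.137]
    - [60,0,0,0,0,0,-0.137]
    - [60,0,0,0,0,0,0]

```text
time_s: 23.9
tcp_pos: [0.5052, -0.1976, 0.0795]
ee_rot: [[-1.0, 0.0, 0.002], [0.0, 1.0, 0.001], [-0.002, 0.001, -1.0]]
wrist_force: [-1.0, 0.2, -0.0]
gripper_width: 0.69
gripper_force: 0.0
```

```bash
python3 st.py; python3 heldfit.py;python3 heldfit.py
```

```text
t 23.9 [ 0.5052 -0.1976  0.0795] yaw 180.0 M [-0.02 -0.02 -0.05] F [-1.   0.2 -0. ] w 60.06891999445346 [ -4.3  23.3 -22.4  -0.1 -44.3 -85.7]
fit [ 0.5053 -0.1984  0.055 ] tilt deg about x,y [-2.   1.8] rms 0.47506192189340335 model [ 0.505 -0.198  0.067]
fit [ 0.5053 -0.1982  0.055 ] tilt deg about x,y [-2.   1.6] rms 0.4885314164961133 model [ 0.505 -0.198  0.067]
```

Request:
arm_command:
  motion:
    - [38,0,0,0,0,0,0]
    - [30,0,0,0,0,0,0]
    - [25,0,0,0,0,0,0]
    - [25,0,0,0,0,0,0]
    - [25,0,0,0,0,0,0]
    - [25,0,0,0,0,0,0]

```text
time_s: 24.7
tcp_pos: [0.5049, -0.1978, 0.0797]
ee_rot: [[-1.0, -0.001, 0.002], [-0.001, 1.0, 0.0], [-0.002, 0.0, -1.0]]
wrist_force: [-1.1, 1.3, 1.0]
gripper_width: 0.425
gripper_force: 30.0
```

```bash
python3 st.py
```

```text
t 24.7 [ 0.5049 -0.1978  0.0797] yaw -179.9 M [0.7  0.03 0.29] F [-1.1  1.3  1. ] w 36.975527175637154 [ -4.3  23.2 -22.4  -0.  -44.3 -85.7]
```

Request:
arm_command:
  motion:
    - [45,0,0,0,0,0,0]
    - [45,0,0,0,0,0,0]
    - [45,0,0,0,0,0,-0.11]
    - [45,0,0,0,0,0,0]
    - [30,0,0,0,0,0,0]
    - [25,0,0,0,0,0,0]
    - [25,0,0,0,0,0,0]
    - [25,0,0,0,0,0,0]

```text
time_s: 25.5
tcp_pos: [0.5049, -0.1978, 0.0797]
ee_rot: [[-0.994, -0.11, 0.001], [-0.11, 0.994, 0.0], [-0.001, 0.0, -1.0]]
wrist_force: [-0.7, 2.2, 0.9]
gripper_width: 0.409
gripper_force: 30.0
```

```bash
python3 st.py
```

```text
t 25.5 [ 0.5049 -0.1978  0.0797] yaw -173.7 M [0.8  0.08 0.3 ] F [-0.7  2.2  0.9] w 35.57389200969938 [ -4.3  23.2 -22.4  -0.  -44.3 -79.4]
```

Request:
arm_command:
  motion:
    - [25,0,0,0,0,0,0.08]
    - [25,0,0,0,0,0,0]

```text
time_s: 25.7
tcp_pos: [0.5039, -0.1978, 0.0797]
ee_rot: [[-0.999, -0.033, -0.001], [-0.033, 0.999, -0.0], [0.001, -0.0, -1.0]]
wrist_force: [-3.9, 3.4, 3.9]
gripper_width: 0.424
gripper_force: 30.0
```

```bash
python3 st.py
```

```text
t 25.7 [ 0.5039 -0.1978  0.0797] yaw -178.1 M [0.8  1.   0.94] F [-3.9  3.4  3.9] w 36.85263432196217 [ -4.3  23.2 -22.4   0.  -44.4 -83.9]
```

Turning further only wedges the jaws, at 0.94 N·m: the lid no longer turns and sits home. Let go, retreat straight up and check.

Request:
arm_command:
  motion:
    - [60,0,0,0,0,0,-0.06]
    - [60,0,0,0,0,0,0]
    - [60,0,0,0,0,0,0]
    - [60,0,0,-20,0,0,0]
    - [60,0,0,-40,0,0,0]
    - [60,0,0,-40,0,0,0]
    - [60,0,0,-40,0,0,0]
    - [60,0,0,-20,0,0,0]

```text
time_s: 26.5
tcp_pos: [0.5063, -0.1987, 0.244]
ee_rot: [[-0.996, -0.089, 0.009], [-0.089, 0.996, -0.002], [-0.008, -0.002, -1.0]]
wrist_force: [1.0, -0.3, -0.5]
gripper_width: 0.684
gripper_force: 0.0
```

Request:
arm_command:
  motion:
    - [60,0,0,0,0,0,0]
    - [60,0,0,0,0,0,0]

```text
time_s: 26.7
tcp_pos: [0.5045, -0.198, 0.2395]
ee_rot: [[-0.996, -0.089, 0.002], [-0.089, 0.996, 0.001], [-0.002, 0.0, -1.0]]
wrist_force: [-0.2, -0.1, -0.6]
gripper_width: 0.689
gripper_force: 0.0
```

```bash
python3 st.py; python3 heldfit.py; python3 look.py w6 lid_hub
python3 - <<'E'
from h import *
ims=[]
for cn in('side','scene'):
    im=capture(cn)[:,:,::-1];q,d=map(int,proj(camera_model(cn),np.array([.505,-.198,.056])))
    ims.append(cv2.resize(im[q-45:q+45,d-60:d+60],(400,300),interpolation=cv2.INTER_CUBIC))
    f=im; ims.append(cv2.resize(f[130:450],(400,300)))
cv2.imwrite('pics/end.png',np.vstack([np.hstack(ims[:2]),np.hstack(ims[2:])]))
E
```

```text
t 26.7 [ 0.5045 -0.198   0.2395] yaw -174.9 M [-0.02 -0.    0.  ] F [-0.2 -0.1 -0.6] w 59.93418476005921 [ -4.3  13.5 -10.5  -0.  -65.9 -80.6]
fit [ 0.5051 -0.1983  0.0552] tilt deg about x,y [-0.6  1.4] rms 0.3897033280654233 model [ 0.505 -0.198  0.067]
[ 0.50387304 -0.19791984  0.23812497] [[-0.996, -0.0895, -0.0012], [-0.0895, 0.996, 0.0008], [0.0011, 0.0009, -1.0]] [ -4.3  13.6 -10.6  -0.  -65.9 -80.5]
lid_hub [([207.8, 311.5], 0.56), ([151.7, 313.5], 0.48)]
```

View pics/end.png

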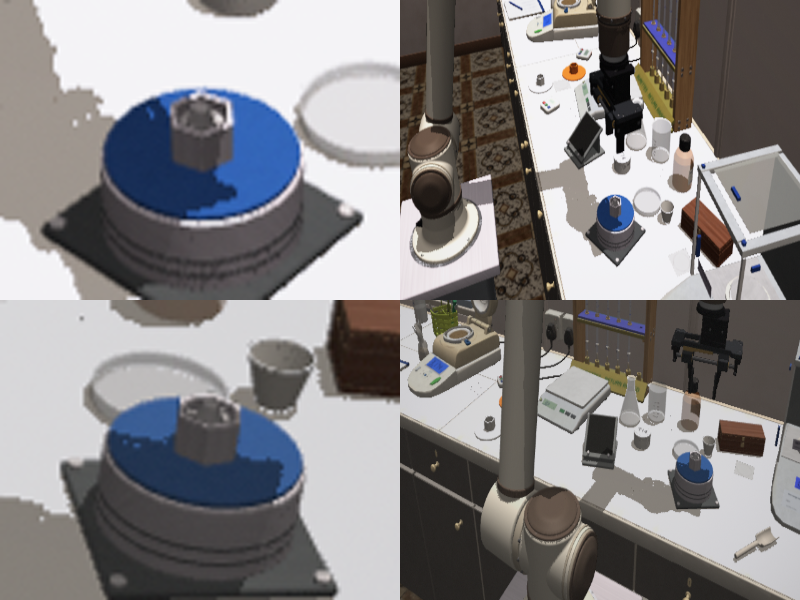

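The lid lies flat on the block's rim in both views with no gap, at a fitted 55.2 mm, which is home given the ~1 mm camera bias. The bystanders stand where they were and the gripper is clear.

```bash
python3 -c "
from station import finish_job
print(finish_job())"
```

```text
the job is handed in; nothing more can be done
None
```

The vial was pushed fully home first, then the blue lid was set on the stud, backed off until it dropped into the thread, and wound down flat on the rim; I let go and handed the job in at about 27 s, with the bystanders looking undisturbed in the final pictures.

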